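Put away the washed sample cups and baskets beside the analyser

ROBOT

A 6-joint arm with a two-finger parallel gripper is mounted at the origin on the work surface. World frame = base frame: x ahead of the robot, y to its left, z up, the work surface at z = 0. Lengths are in m, angles in rad, forces in N, time in s.
With the tool pointing down it reaches from about 0.25 to 0.775 m from the base axis. Payload 4 kg.
Tool frame: the origin (TCP) lies at the very end of the fingers, on their centre line; the grasp point (between the pads) lies 19 mm behind it; z points along the fingers, y is the direction in which the jaws open and shut (so a half turn about z gives the same grasp; the last joint's range is limited). The gripper opens to 85 mm and grips with 20 to 120 N. Pads are 22 mm wide; open, the fingers measure 114 mm over their backs; the gripper's body (76 mm by 85 mm) begins 54 mm behind the grasp point. The pads swing forward as they close: fully open they stand 13 mm farther back than shut.
Start: joints at [-1.442, 0.087, 1.371, -0, 1.684, -0.103], TCP at [0.126, -0.535, 0.231] pointing down, gripper open.
Joint ranges: [-3.1, 3.1], [-0.76, 2.03], [0.27, 2.55], [-1.08, 4.22], [0.17, 2.65], [-2.57, 2.57]. Speed limits (rad/s): [2.79, 2.79, 3.14, 3.14, 3.14, 3.14].

INTERFACE

Orientations are given as a rotation vector (axis times angle).
In Python, from plant import bot, vision, finder gives the robot as it stands.
- The arm moves only by the shell command python3 -m creep 'ROWS' [FORCE]. ROWS is JSON, a list of rows, each an object of numbers: "wx", "wy", "wz": the turn, a rotation vector about the world's x, y, z in degrees; "dx", "dy", "dz": the shift along the world's x, y, z in m; "hand": the opening, from 0 (shut) to 1 (fully open). A call has 1 to 12 rows; each row shifts and turns the pose as measured when the row begins; what a row does not reach is not made up. A row lasts 1/10 s, in which the tool goes at most 50 mm and 8.59 degrees, less where a joint would pass 70% of its speed; a pose out of reach is approached as far as the arm can. A call with a gripper value outside its range is refused whole. The fingers move at their own pace and stop on an object; FORCE is the grip in N (left out, the last holds). Time passes only in rows, so rows that do not move let the fingers close. It gives the time, the measured TCP pose, the force and the opening at its end, in the units of the state.
- bot.state(): the state, without advancing time (a new reading comes with each control period).
- vision.camera(name): name is "side" or "top"; returns (picture, depth): 400x640x3 uint8, blue, green, red; 400x640 float32, m along the optical axis (not along the pixel's ray), 0 where there is no reading.
- vision.calibration(name): a dict with "fovy" (degrees; the focal length in pixels is half the picture's height over the tangent of half this angle, whatever the lens; pixels are square), "cx", "cy" (the principal point, pixels), "k1" (the pictures are not rectified: a ray, as slopes to the right and down, at radius r is drawn at 1 + k1 r^2 times it, then the intrinsics apply), "R" (3x3) and "t" (3): a world point X has camera coordinates R X + t. Camera axes: x right, y down, z forward; pixel columns grow to the right and rows downward; lengths in m; the calibration is good to about 2 mm. A picture is of the moment at which its call begins. calibration takes no time and is no camera call.
- bot.hand_in(): hands the job in, once; it reports no verdict.
Trained networks look in the newest picture that a camera, given by its name, has taken for a name from the list of things; names that differ only in an ending like _2 or _b are one class to them, and where a whole thing is asked for, a point or a joint stands for the part that bears it (a point fixed in the world has none). Each returns a list of dicts, best first, with "conf" (0 to 1); they miss things now and then, are a little off and sometimes report something else, mostly with a low value. They report only what shows in the picture. A call takes as long as a camera call. They do not tell look-alikes from the thing itself.
- finder.spot_in(camera, name): "xyz" ([x, y, z] in m, in world coordinates, good to about 4 mm: the middle of the surface that is visible of it).
- finder.masks_of(camera, name): "mask" (400x640 bool, what is visible of it).
- finder.place_of(camera, name): "xyz" ([x, y, z] in m, in world coordinates, good to about 4 mm: a listed point, or the origin of a listed thing).
The state is a dict: "time_s": time; "joints": joint angles; "joint_velocities": joint speeds; "joint_torque": joint torques, N m; "position": TCP position; "ee_rot": TCP orientation; "force": force on the tool from outside, world axes, zero at the start; "wrist_torque": the same for the moment, N m; "opening": finger opening in m.
Only numpy, scipy, OpenCV 4.12 (cv2) and the standard library are available. Lean on these libraries where they do the work, as an engineer would, in place of code of your own. Each camera call takes 0.05 s, during which the arm holds its last target.

TASK

Put the washed ware on this analyser bench away: nest all the white cups that are there in size order, one inside another, in the shallow teal dish, the largest first, each upright and fully down on the floor of the next larger vessel. Hang every steel basket by its blue handle bar across both prongs of a forked hook stand, one basket to a stand, resting in the dips and hanging still. Leave the other things on the bench where they are.

Things in the scene. Friction and masses are not known exactly. Their poses are not given: they have to be found in the camera images.
- dish: Shallow round teal dish, loose, 84 mm outside diameter, 24 mm high, wall 3 mm (bore 78 mm), floor 4 mm thick, 350 g. Origin: centre of its underside; z up through its mouth. It is the outermost vessel of the nest. It may stand anywhere on the bench.
- cup_xl: White plastic cup, largest of the graded set (may be absent): outside diameter 68 mm, 44 mm high, bore about 63 mm, wall 2.5 mm, floor 4 mm thick, foot edge tapered 2.5 mm over the lowest 8 mm, 70-100 g. Origin: centre of its underside; z up. Standing on the floor of the next larger vessel its rim is 24 mm proud of that one's rim (20 mm more per size missing between): hold it there.
- cup_l: White plastic cup, second of the graded set (may be absent): outside diameter 54 mm, 64 mm high, bore about 49 mm, wall 2.5 mm, floor 4 mm thick, foot edge tapered 2.5 mm over the lowest 8 mm, 70-100 g. Origin: centre of its underside; z up. Standing on the floor of the next larger vessel its rim is 24 mm proud of that one's rim (20 mm more per size missing between): hold it there.
- cup_m: White plastic cup, third of the graded set (may be absent): outside diameter 41 mm, 84 mm high, bore about 36 mm, wall 2.5 mm, floor 4 mm thick, foot edge tapered 2.5 mm over the lowest 8 mm, 70-100 g. Origin: centre of its underside; z up. Standing on the floor of the next larger vessel its rim is 24 mm proud of that one's rim (20 mm more per size missing between): hold it there.
- cup_s: White plastic cup, smallest of the graded set (may be absent): outside diameter 28 mm, 104 mm high, bore about 23 mm, wall 2.5 mm, floor 4 mm thick, foot edge tapered 2.5 mm over the lowest 8 mm, 70-100 g. Origin: centre of its underside; z up. Standing on the floor of the next larger vessel its rim is 24 mm proud of that one's rim (20 mm more per size missing between): hold it there.
- basket1: Open slotted steel basket (one of two is absent in some starts): 80 mm (its x) by 130 mm (its y), 45 mm high, about 220 g, balanced. Origin: centre of its underside, z up. A rigid blue round handle bar, 10 mm thick, 127 mm long, runs along its y over its middle, centre line 125 mm above the underside, with an upright 6 mm rod down to the basket at each end.
- basket1_bar (a point): Middle of the handle bar of basket1, on its centre line; y runs along the bar.
- basket2: Open slotted steel basket (one of two is absent in some starts): 80 mm (its x) by 130 mm (its y), 45 mm high, about 220 g, balanced. Origin: centre of its underside, z up. A rigid blue round handle bar, 10 mm thick, 127 mm long, runs along its y over its middle, centre line 125 mm above the underside, with an upright 6 mm rod down to the basket at each end.
- basket2_bar (a point): Middle of the handle bar of basket2, on its centre line; y runs along the bar.
- stand1_seat (a point): Fixed forked hook stand; either takes either basket. Two prongs 8 mm thick at y = +-40 mm of this point point along its -x, tips 30 mm out and 15 mm above it; posts 220 mm high at x = +90 mm. Point: where the middle of a basket's bar lies when it rests in both prongs' dips, 205 mm above the bench, bar along y. Free from above and between the prongs.
- stand2_seat (a point): Fixed forked hook stand; either takes either basket. Two prongs 8 mm thick at y = +-40 mm of this point point along its -x, tips 30 mm out and 15 mm above it; posts 220 mm high at x = +90 mm. Point: where the middle of a basket's bar lies when it rests in both prongs' dips, 205 mm above the bench, bar along y. Free from above and between the prongs.
- reagent: Bystander, not to be disturbed: clear jar with blue lid, 52 mm diameter, 100 mm high. Origin at its underside.
- amber: Bystander, not to be disturbed: amber bottle, 38 mm diameter, 75 mm high. Origin at its underside.
- stopper: Bystander, not to be disturbed: dark rubber stopper, 30 mm diameter, 25 mm high. Origin at its underside.
- label_roll: Bystander, not to be disturbed: roll of paper labels lying flat, 68 mm diameter, 30 mm high. Origin at its underside.
- scoop: Bystander, not to be disturbed: steel spoon, 150 mm long, along its x. Origin at its underside.
- wash_can: Bystander, not to be disturbed: white bottle with red cap, 60 mm diameter, 120 mm high. Origin at its underside.
Things that resemble listed ones, but are neither listed nor needed, are in the scene too. What is shaped like the cup_s but pink is not meant. Leave any pink look-alike of the basket1 alone.

How it is judged:
At the end, for the whole second after the job is handed in: Cups present nested in size order in the dish, each at most 4 mm above its place in the full set, within 22 mm of the dish axis and 18 mm of each other, tilt under 0.12 rad; each basket present hangs with its bar's middle within 20 mm of a stand's seat, tilt under 0.2 rad; all at rest (angle between dish's own z axis and vertical below 0.1 rad and z of cup_xl in the frame of dish between 0.002 and 0.008 m and horizontal distance between each of cup_xl, cup_l, cup_m, cup_s and dish below 0.022 m and angle between each of cup_xl, cup_l, cup_m, cup_s's own z axis and vertical below 0.12 rad and linear speed of each of cup_xl, cup_l, cup_m, cup_s below 0.02 m/s and z of cup_l in the frame of dish between 0.002 and 0.012 m and z of cup_m in the frame of dish between 0.002 and 0.016 m and z of cup_s in the frame of dish between 0.002 and 0.02 m and horizontal distance between cup_xl and cup_l below 0.018 m and z of each of cup_l, cup_m, cup_s in the frame of cup_xl above 0.002 m and horizontal distance between each of cup_xl, cup_l and cup_m below 0.018 m and horizontal distance between each of cup_xl, cup_l, cup_m and cup_s below 0.018 m and z of each of cup_m, cup_s in the frame of cup_l above 0.002 m and z of cup_s in the frame of cup_m above 0.002 m and (distance between basket1_bar and stand1_seat below 0.02 m or distance between basket1_bar and stand2_seat below 0.02 m) and angle between each of basket1, basket2's own z axis and vertical below 0.2 rad and linear speed of each of basket1, basket2 below 0.05 m/s and (distance between basket2_bar and stand1_seat below 0.02 m or distance between basket2_bar and stand2_seat below 0.02 m)); the robot touches nothing.
It fails at once if a bystander is pushed more than 30 mm from its place (distance of any of reagent, amber, stopper, label_roll, scoop, wash_can from where it was at the start of the episode above 0.03 m).
It fails at once if a bystander (other than the spoon) is tipped over (angle between any of reagent, amber, stopper, label_roll, wash_can's own z axis and vertical above 0.6 rad).
Of cup_xl, cup_l, cup_m, cup_s only 3 to 4 are there at a start; the rules pass over those that are not, and their reading is None.
Of basket1, basket2 only 1 to 2 are there at a start; the rules pass over those that are not, and their reading is None.
At some moment in a run one of dish, cup_xl, cup_l may be knocked a few centimetres aside while the robot is not near it.
It also fails if it takes over 210 s, if anything falls off the work surface, if the arm or the gripper's body presses on something with over 40 N, if the wrist force passes 120 N, or if a joint passes its speed limit or range.

## Working session

There is one attempt and no reset: what is moved stays moved. The work goes in short steps, Python scripts to look and compute and a shell command to move; the robot and the scene stay as the last step left them, time stands still between calls to the robot, and variables do not carry over. Pictures are saved under pics/ and viewed, and the job is handed in when it is done.

```bash
ls; mkdir -p pics; python3 - <<'E'
from plant import bot, vision, finder
import cv2
for c in("top","side"):
    p,d=vision.camera(c); cv2.imwrite(f"pics/{c}0.png",p)
    k=vision.calibration(c); print(c,k)
print(bot.state())
E
```

```text
pics
top {'fovy': 54.018857036609106, 'cx': 319.1452709209731, 'cy': 199.9227199942007, 'k1': -0.07724065387375634, 'R': array([[-0.02764214, -0.99947213, -0.0170694 ],
       [-0.98324254,  0.03026351, -0.17977272],
       [ 0.18019441,  0.01181406, -0.98356007]]), 't': array([0.01011363, 0.54426154, 1.26901558])}
side {'fovy': 57.22859444182284, 'cx': 316.8896666798639, 'cy': 199.9310851847356, 'k1': -0.0361330498253082, 'R': array([[ 0.9632201 , -0.26826184,  0.01557615],
       [-0.16232521, -0.62708005, -0.76185375],
       [ 0.21414378,  0.73130445, -0.64756177]]), 't': array([-0.49491883,  0.17031005,  1.00960453])}
{'time_s': 0.1, 'joints': array([-1.44209802e+00,  8.79156757e-02,  1.37210465e+00, -8.71359827e-06,
        1.68361508e+00, -1.03146574e-01]), 'joint_velocities': array([ 8.84040547e-04,  1.79399827e-03, -3.17523836e-03, -5.07163059e-04,
       -7.35608380e-04,  5.54377195e-05]), 'joint_torque': array([ 2.01806411e-03, -3.53014255e+01, -3.14218354e+01, -2.27522123e-04,
        7.97815475e-03,  8.76154189e-06]), 'position': array([ 0.12628526, -0.5348441 ,  0.2302365 ]), 'ee_rot': array([-3.11847931e+00, -3.63128229e-01,  5.45586659e-05]), 'force': array([0.23170172, 0.72233595, 0.16362807]), 'wrist_torque': array([-0.01667126,  0.01406072,  0.03405542]), 'opening': 0.08580481800182206}
```

View pics/top0.png

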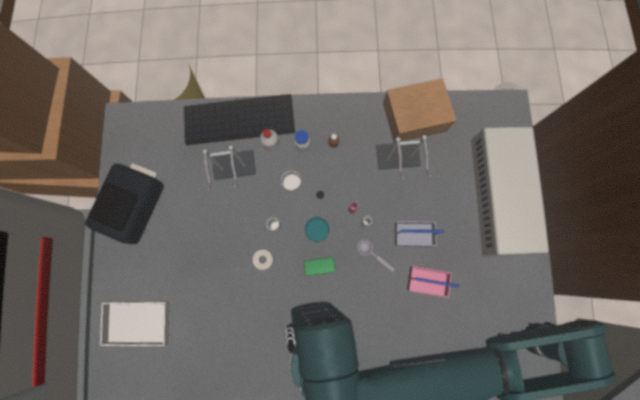

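View pics/side0.png

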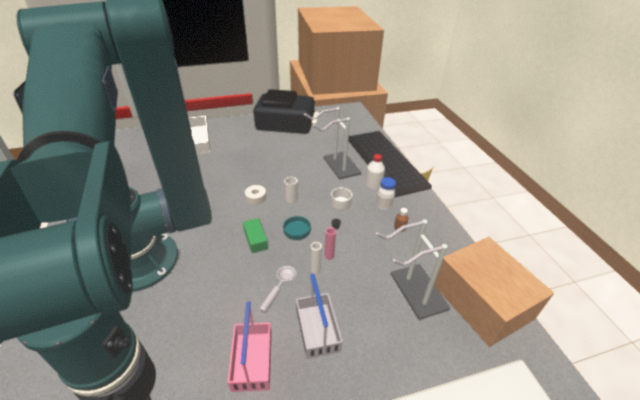

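```bash
cat > h.py <<'E'
from plant import bot, vision, finder
import numpy as np, cv2
def proj(c,X):
    k=vision.calibration(c); f=200/np.tan(np.radians(k['fovy'])/2)
    x=k['R']@np.asarray(X,float)+k['t']; s=x[:2]/x[2]; s=s*(1+k['k1']*(s@s))
    return f*s[0]+k['cx'],f*s[1]+k['cy']
def cloud(c,d):
    "world xyz for each pixel"
    k=vision.calibration(c); f=200/np.tan(np.radians(k['fovy'])/2)
    h,w=d.shape
    v,u=np.mgrid[0:h,0:w]
    a=np.stack([(u-k['cx'])/f,(v-k['cy'])/f],-1); s=a.copy()
    for _ in range(8): s=a/(1+k['k1']*(s**2).sum(-1,keepdims=True))
    P=np.concatenate([s,np.ones((h,w,1))],-1)*d[...,None]
    W=(P-k['t'])@k['R']
    W[d<=0]=np.nan
    return W
E
python3 - <<'E'
from h import *
for n in "dish cup_xl cup_l cup_m cup_s basket1 basket1_bar stand1_seat reagent amber stopper label_roll scoop wash_can".split():
    for c in ("top","side"):
        for r in finder.place_of(c,n)[:5]:
            if r['conf']>.2: print(n,c,round(r['conf'],2),np.round(r['xyz'],3),np.round(proj(c,r['xyz'])))
E
```

```text
dish top 0.6 [ 0.45  0.01 -0.  ] [316. 230.]
dish side 0.75 [ 0.453  0.002 -0.002] [298. 232.]
cup_xl top 0.67 [ 0.616  0.092 -0.002] [291. 183.]
cup_xl side 0.73 [ 0.615  0.089 -0.001] [339. 205.]
cup_l top 0.52 [ 0.464 -0.163  0.001] [366. 224.]
cup_l top 0.52 [ 0.516 -0.115  0.   ] [351. 210.]
cup_l side 0.85 [ 0.468 -0.159 -0.004] [316. 273.]
cup_l side 0.72 [ 0.761  0.162 -0.   ] [372. 184.]
cup_l side 0.71 [ 0.464  0.146 -0.003] [291. 202.]
cup_l side 0.6 [ 0.515 -0.119 -0.   ] [329. 257.]
cup_m top 0.52 [ 0.464 -0.163  0.001] [366. 224.]
cup_m top 0.52 [ 0.516 -0.115  0.   ] [351. 210.]
cup_m side 0.85 [ 0.468 -0.159 -0.004] [316. 273.]
cup_m side 0.72 [ 0.761  0.162 -0.   ] [372. 184.]
cup_m side 0.71 [ 0.464  0.146 -0.003] [291. 202.]
cup_m side 0.6 [ 0.515 -0.119 -0.   ] [329. 257.]
cup_s top 0.52 [ 0.464 -0.163  0.001] [366. 224.]
cup_s top 0.52 [ 0.516 -0.115  0.   ] [351. 210.]
cup_s side 0.85 [ 0.468 -0.159 -0.004] [316. 273.]
cup_s side 0.72 [ 0.761  0.162 -0.   ] [372. 184.]
cup_s side 0.71 [ 0.464  0.146 -0.003] [291. 202.]
cup_s side 0.6 [ 0.515 -0.119 -0.   ] [329.
[... 576 characters left out ...]
 0.283 0.202] [222. 178.]
stand1_seat side 0.8 [0.591 0.285 0.204] [317. 121.]
reagent side 0.66 [0.757 0.045 0.003] [384. 205.]
amber top 0.69 [ 0.755 -0.061  0.002] [333. 144.]
amber side 0.47 [ 0.761 -0.062 -0.   ] [400. 228.]
stopper top 0.4 [ 0.571 -0.006  0.002] [319. 195.]
stopper side 0.52 [ 0.57  -0.007 -0.   ] [335. 227.]
label_roll top 0.51 [0.354 0.187 0.003] [264. 259.]
label_roll side 0.77 [0.353 0.188 0.001] [255. 198.]
scoop top 0.58 [ 0.352 -0.191 -0.   ] [375. 257.]
scoop side 0.82 [ 0.353 -0.192 -0.003] [277. 291.]
wash_can top 0.53 [ 0.763  0.163 -0.002] [271. 144.]
wash_can side 0.77 [ 0.76   0.165 -0.001] [371. 184.]
wash_can side 0.66 [ 0.424 -0.327  0.   ] [318. 330.]
```

```bash
python3 - <<'E'
from h import *
P={}
for c in("top","side"):
    p,d=vision.camera(c); W=cloud(c,d); P[c]=(p,W)
    H=W.reshape(-1,3)
    for nm,(x,y,r) in dict(A=(.464,.146,.035),B=(.466,-.161,.035),XL=(.615,.09,.05),dish=(.451,.005,.055)).items():
        m=(np.hypot(H[:,0]-x,H[:,1]-y)<r)
        q=H[m&(H[:,2]>.012)]
        print(c,nm,len(q),"ztop",np.round(np.percentile(q[:,2],[50,90,95,99]),3),"x",np.round(np.percentile(q[:,0],[1,99]),3),"y",np.round(np.percentile(q[:,1],[1,99]),3))
    for nm,(x,y,r) in dict(s1=(.6,.28,.15),s2=(.6,-.3,.15)).items():
        m=(np.hypot(H[:,0]-x,H[:,1]-y)<r)&(H[:,2]>.17); q=H[m]
        print(c,nm,len(q),np.round(q.min(0),3),np.round(q.max(0),3))
p=P["side"][0]; cv2.imwrite("pics/side1.png",cv2.resize(p[160:370,220:460],None,fx=2.8,fy=2.8,interpolation=cv2.INTER_CUBIC))
p=P["top"][0]; cv2.imwrite("pics/top1.png",cv2.resize(p[120:310,190:470],None,fx=2.8,fy=2.8,interpolation=cv2.INTER_CUBIC))
E
```

```text
top A 116 ztop [0.062 0.085 0.086 0.088] x [0.446 0.486] y [0.127 0.166]
top B 83 ztop [0.074 0.103 0.105 0.109] x [0.451 0.477] y [-0.171 -0.146]
top XL 125 ztop [0.035 0.045 0.046 0.049] x [0.585 0.652] y [0.055 0.12 ]
top dish 77 ztop [0.024 0.028 0.028 0.028] x [0.411 0.491] y [-0.036  0.045]
top s1 313 [0.553 0.239 0.171] [0.688 0.339 0.227]
top s2 331 [ 0.569 -0.339  0.171] [ 0.703 -0.243  0.223]
side A 293 ztop [0.062 0.083 0.085 0.087] x [0.446 0.483] y [0.126 0.168]
side B 321 ztop [0.072 0.103 0.105 0.107] x [0.45  0.476] y [-0.173 -0.146]
side XL 335 ztop [0.031 0.045 0.046 0.048] x [0.585 0.65 ] y [0.054 0.122]
side dish 224 ztop [0.021 0.026 0.027 0.028] x [0.41 0.49] y [-0.037  0.047]
side s1 294 [0.554 0.236 0.171] [0.69  0.339 0.223]
side s2 692 [ 0.569 -0.342  0.17 ] [ 0.704 -0.246  0.223]
```

View pics/side1.png

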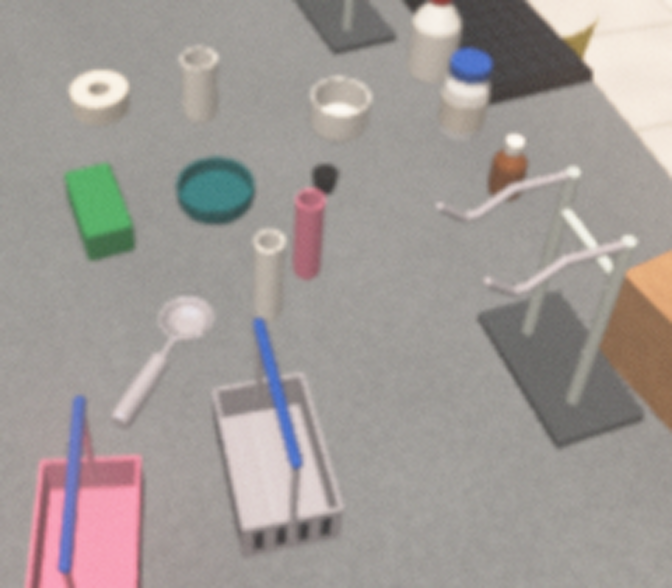

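View pics/top1.png

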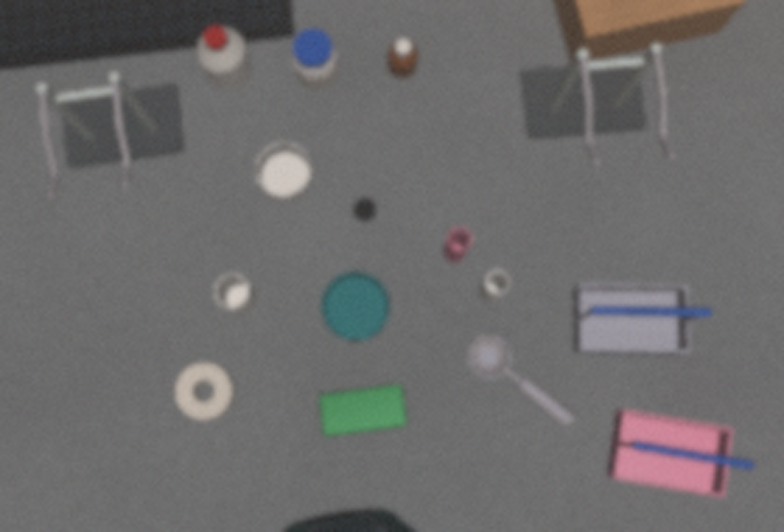

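```bash
python3 - <<'E'
from h import *
for c in("top","side"):
    p,d=vision.camera(c); W=cloud(c,d)
    hsv=cv2.cvtColor(p,cv2.COLOR_BGR2HSV)
    m=(hsv[...,0]>100)&(hsv[...,0]<130)&(hsv[...,1]>120)&(W[...,2]>.1)&(W[...,2]<.15)&(abs(W[...,0]-.42)<.06)&(abs(W[...,1]+.33)<.1)
    q=W[m]; print(c,len(q),q.mean(0).round(4),q.min(0).round(3),q.max(0).round(3))
    u,s,v=np.linalg.svd((q-q.mean(0))[:,:2],full_matrices=False); print(v[0])
    for s0 in(1,-1):
      H=W.reshape(-1,3); m=(abs(H[:,0]-.63)<.11)&(abs(H[:,1]-s0*.29)<.09)&(H[:,2]>.17)&(H[:,2]<.23); q=H[m]
      ym=(q[:,1].min()+q[:,1].max())/2
      for g in (q[q[:,1]<ym],q[q[:,1]>ym]):
        print(s0)
        for a in np.arange(.54,.72,.015):
          b=g[(g[:,0]>=a)&(g[:,0]<a+.015)]
          if len(b): print("  ",np.round(b.mean(0),3),len(b))
    for n in("stand1_seat","stand2_seat","basket1","basket2"):
      print(n,[(round(r['conf'],2),np.round(r['xyz'],3)) for r in finder.place_of(c,n)[:4]])
E
```

```text
top 21 [ 0.4206 -0.3565  0.1292] [ 0.42  -0.388  0.127] [ 0.424 -0.318  0.134]
[-0.03392867 -0.99942426]
1
   [0.566 0.242 0.219] 7
   [0.579 0.243 0.209] 10
   [0.593 0.245 0.199] 13
   [0.607 0.247 0.206] 15
   [0.622 0.249 0.215] 16
   [0.637 0.25  0.219] 14
   [0.653 0.253 0.22 ] 12
   [0.668 0.258 0.214] 15
   [0.681 0.263 0.195] 48
1
   [0.554 0.324 0.216] 2
   [0.563 0.323 0.214] 11
   [0.578 0.324 0.202] 12
   [0.593 0.327 0.202] 13
   [0.607 0.329 0.211] 16
   [0.622 0.331 0.218] 12
   [0.638 0.331 0.219] 10
   [0.653 0.332 0.217] 8
   [0.671 0.328 0.197] 44
   [0.678 0.309 0.184] 34
-1
   [ 0.579 -0.335  0.216] 11
   [ 0.592 -0.335  0.206] 12
   [ 0.609 -0.334  0.199] 14
   [ 0.622 -0.333  0.205] 15
   [ 0.637 -0.332  0.214] 18
   [ 0.652 -0.332  0.218] 14
   [ 0.669 -0.331  0.218] 14
   [ 0.683 -0.33   0.219] 11
   [ 0.695 -0.317  0.191] 65
-1
   [ 0.569 -0.256  0.217] 2
   [ 0.577 -0.254  0.215] 11
   [ 0.593 -0.254  0.201] 12
   [ 0.606 -0.253  0.201] 11
   [ 0.622 -0.252  0.209] 11
   [ 0.637 -0.251  0.218] 11
   [ 0.652 -0.251  0.218] 15
   [ 0.668 -0.249  0.218] 13
  
[... 1248 characters left out ...]
53 -0.335  0.219] 26
   [ 0.668 -0.334  0.22 ] 24
   [ 0.683 -0.333  0.219] 23
   [ 0.696 -0.328  0.194] 147
-1
   [ 0.577 -0.259  0.217] 22
   [ 0.592 -0.259  0.205] 22
   [ 0.608 -0.257  0.2  ] 24
   [ 0.622 -0.256  0.208] 29
   [ 0.636 -0.255  0.217] 28
   [ 0.652 -0.254  0.219] 22
   [ 0.668 -0.254  0.219] 21
   [ 0.686 -0.253  0.203] 51
   [ 0.694 -0.265  0.192] 114
stand1_seat [(0.8, array([0.588, 0.287, 0.205]))]
stand2_seat [(0.84, array([ 0.609, -0.292,  0.203])), (0.27, array([ 0.422, -0.326,  0.125]))]
basket1 [(0.82, array([ 0.263, -0.364,  0.001])), (0.77, array([ 0.421, -0.329, -0.002]))]
basket2 [(0.82, array([ 0.263, -0.364,  0.001])), (0.77, array([ 0.421, -0.329, -0.002]))]
```

```bash
python3 -m creep '[{"dx":0.03,"dy":0.021,"wz":7.4},{"dx":0.03,"dy":0.021,"wz":7.4},{"dx":0.03,"dy":0.021,"wz":7.4},{"dx":0.03,"dy":0.021,"wz":7.4},{"dx":0.03,"dy":0.021,"wz":7.4},{"dx":0.03,"dy":0.021,"wz":7.4},{"dx":0.03,"dy":0.021,"wz":7.4},{"dx":0.03,"dy":0.021,"wz":7.4},{"dx":0.03,"dy":0.021,"wz":7.4},{"dx":0.03,"dy":0.021,"wz":7.4}]'
cat >> h.py <<'E'
from scipy.spatial.transform import Rotation as Ro
def st():
    s=bot.state(); R=Ro.from_rotvec(s['ee_rot']).as_matrix()
    print("t %.1f"%s['time_s'],"pos",s['position'].round(4),"jawang %.1f"%np.degrees(np.arctan2(R[1,1],R[0,1])),"z",R[:,2].round(3),"F",s['force'].round(1),"open %.4f"%s['opening'],"j",s['joints'].round(2))
E
python3 -c "from h import *; st()"
```

```text
t 2.1 pos [ 0.1264 -0.5353  0.2314] jawang -76.7 z [ 0. -0. -1.] F [ 0.5  0.6 -0.1] open 0.0853 j [-1.44  0.09  1.37  0.    1.68 -0.1 ]invalid input
```

```bash
python3 -m creep '[{"wx":0,"wy":0,"wz":7.4,"dx":0.03,"dy":0.021,"dz":0,"hand":1}]'; python3 -c "from h import *; st()"
```

```text
time_s: 2.2
position: [0.1541, -0.5158, 0.2308]
ee_rot: [3.091, 0.561, -0.003]
force: [0.1, -0.1, -0.6]
opening: 0.0857
t 2.2 pos [ 0.1541 -0.5158  0.2308] jawang -69.4 z [-0.002 -0.001 -1.   ] F [ 0.1 -0.1 -0.6] open 0.0857 j [-1.38  0.06  1.4  -0.    1.68 -0.17]
```

```bash
python3 -m creep '[{"wz":7.4,"dx":0.03,"dy":0.021,"hand":1},{"wz":7.4,"dx":0.03,"dy":0.021,"hand":1},{"wz":7.4,"dx":0.03,"dy":0.021,"hand":1},{"wz":7.4,"dx":0.03,"dy":0.021,"hand":1},{"wz":7.4,"dx":0.03,"dy":0.021,"hand":1},{"wz":7.4,"dx":0.03,"dy":0.021,"hand":1},{"wz":7.4,"dx":0.03,"dy":0.021,"hand":1},{"wz":7.4,"dx":0.03,"dy":0.021,"hand":1},{"wz":7.4,"dx":0.03,"dy":0.021,"hand":1}]'; python3 -c "from h import *; st()"
```

```text
t 2.2 pos [ 0.1541 -0.5158  0.2308] jawang -69.4 z [-0.002 -0.001 -1.   ] F [ 0.1 -0.1 -0.6] open 0.0857 j [-1.38  0.06  1.4  -0.    1.68 -0.17]invalid input
```

All keys are needed, it seems.

```bash
python3 -m creep '[{"wx":0,"wy":0,"wz":7.4,"dx":0.03,"dy":0.021,"dz":0,"hand":1},{"wx":0,"wy":0,"wz":7.4,"dx":0.03,"dy":0.021,"dz":0,"hand":1},{"wx":0,"wy":0,"wz":7.4,"dx":0.03,"dy":0.021,"dz":0,"hand":1},{"wx":0,"wy":0,"wz":7.4,"dx":0.03,"dy":0.021,"dz":0,"hand":1},{"wx":0,"wy":0,"wz":7.4,"dx":0.03,"dy":0.021,"dz":0,"hand":1},{"wx":0,"wy":0,"wz":7.4,"dx":0.03,"dy":0.021,"dz":0,"hand":1},{"wx":0,"wy":0,"wz":7.4,"dx":0.03,"dy":0.021,"dz":0,"hand":1},{"wx":0,"wy":0,"wz":7.4,"dx":0.03,"dy":0.021,"dz":0,"hand":1},{"wx":0,"wy":0,"wz":7.4,"dx":0.03,"dy":0.021,"dz":0,"hand":1}]'; python3 - <<'E'
from h import *
st()
for c in("top","side"):
    p,d=vision.camera(c); cv2.imwrite(f"pics/{c}2.png",p)
E
```

```text
time_s: 3.1
position: [0.4322, -0.3193, 0.2315]
ee_rot: [2.225, 2.212, -0.001]
force: [-0.2, -0.3, 0.0]
opening: 0.0855
t 3.1 pos [ 0.4322 -0.3193  0.2315] jawang -0.3 z [ 0.003 -0.003 -1.   ] F [-0.2 -0.3  0. ] open 0.0855 j [-0.74  0.06  1.4  -0.    1.68 -0.74]
```

View pics/top2.png

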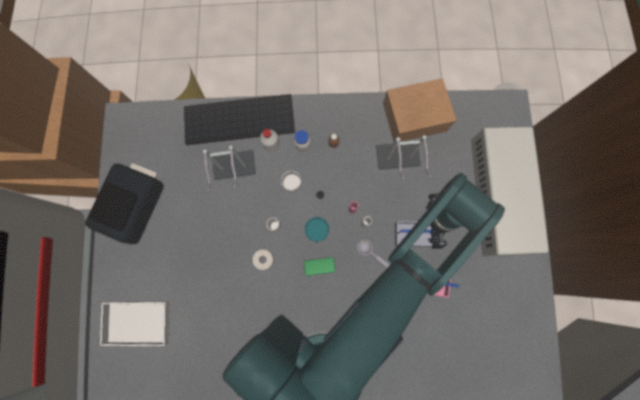

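View pics/side2.png

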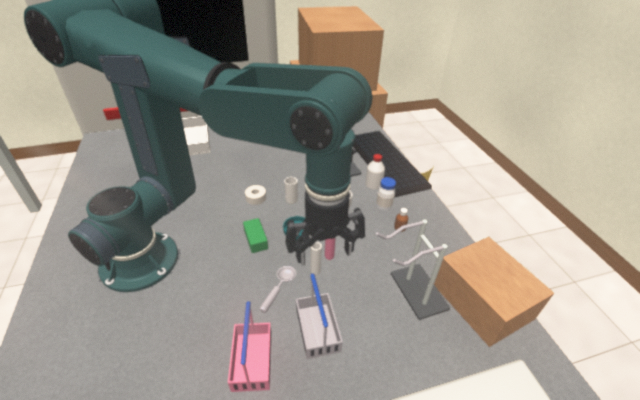

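```bash
python3 -m creep '[{"wx":0,"wy":0,"wz":-2.4,"dx":-0.009,"dy":-0.008,"dz":-0.02,"hand":1},{"wx":0,"wy":0,"wz":0,"dx":0,"dy":0,"dz":-0.04,"hand":1},{"wx":0,"wy":0,"wz":0,"dx":0,"dy":0,"dz":-0.035,"hand":1},{"wx":0,"wy":0,"wz":0,"dx":0,"dy":0,"dz":-0.02,"hand":1},{"wx":0,"wy":0,"wz":0,"dx":0,"dy":0,"dz":0,"hand":1},{"wx":0,"wy":0,"wz":0,"dx":0,"dy":0,"dz":0,"hand":1}]'; python3 -c "from h import *; st()"
```

```text
time_s: 3.8
position: [0.4237, -0.3274, 0.1153]
ee_rot: [2.271, 2.157, -0.002]
force: [-0.5, -0.1, -0.0]
opening: 0.0855
t 3.8 pos [ 0.4237 -0.3274  0.1153] jawang -3.0 z [ 0.006 -0.008 -1.   ] F [-0.5 -0.1 -0. ] open 0.0855 j [-0.76  0.1   1.59 -0.    1.44 -0.71]
```

```bash
python3 -m creep '[{"wx":0,"wy":0,"wz":0,"dx":0,"dy":0,"dz":-0.009,"hand":1},{"wx":0,"wy":0,"wz":0,"dx":0,"dy":0,"dz":0,"hand":0.3},{"wx":0,"wy":0,"wz":0,"dx":0,"dy":0,"dz":0,"hand":0},{"wx":0,"wy":0,"wz":0,"dx":0,"dy":0,"dz":0,"hand":0},{"wx":0,"wy":0,"wz":0,"dx":0,"dy":0,"dz":0,"hand":0},{"wx":0,"wy":0,"wz":0,"dx":0,"dy":0,"dz":0,"hand":0},{"wx":0,"wy":0,"wz":0,"dx":0,"dy":0,"dz":0,"hand":0}]' 60; python3 -c "from h import *; st()"
```

```text
time_s: 4.5
position: [0.4257, -0.3305, 0.1121]
ee_rot: [2.265, 2.148, -0.002]
force: [-1.4, -0.0, -0.7]
opening: 0.0074
t 4.5 pos [ 0.4257 -0.3305  0.1121] jawang -3.0 z [ 0.013 -0.016 -1.   ] F [-1.4 -0.  -0.7] open 0.0074 j [-0.76  0.1   1.59 -0.    1.43 -0.71]
```

```bash
python3 -m creep '[{"wx":0,"wy":0,"wz":0,"dx":0,"dy":0,"dz":0.01,"hand":0},{"wx":0,"wy":0,"wz":0,"dx":0,"dy":0,"dz":0.02,"hand":0},{"wx":0,"wy":0,"wz":0,"dx":0,"dy":0,"dz":0.02,"hand":0},{"wx":0,"wy":0,"wz":0,"dx":0,"dy":0,"dz":0,"hand":0}]'; python3 - <<'E'
from h import *
st()
for c in("side",):
    p,d=vision.camera(c); cv2.imwrite(f"pics/{c}3.png",cv2.resize(p[160:370,220:460],None,fx=2.8,fy=2.8,interpolation=cv2.INTER_CUBIC))
E
```

```text
time_s: 4.9
position: [0.4244, -0.3289, 0.1618]
ee_rot: [2.269, 2.152, -0.002]
force: [0.5, -0.6, -2.0]
opening: 0.0078
t 4.9 pos [ 0.4244 -0.3289  0.1618] jawang -3.0 z [ 0.009 -0.011 -1.   ] F [ 0.5 -0.6 -2. ] open 0.0078 j [-0.76  0.07  1.52 -0.    1.53 -0.71]
```

View pics/side3.png

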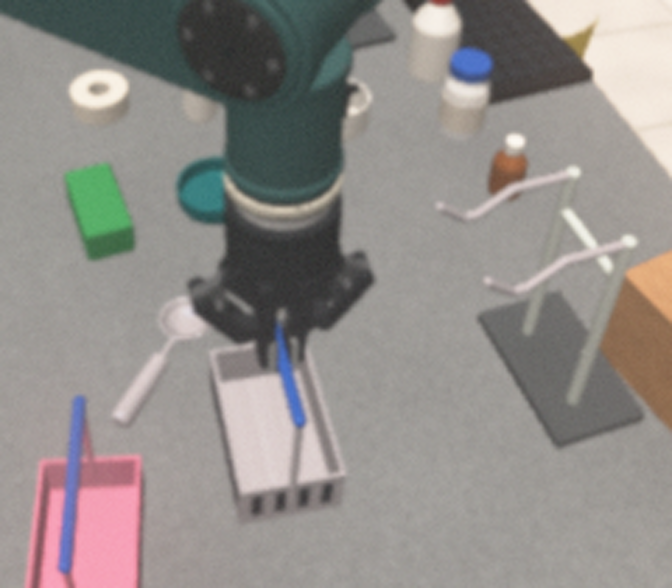

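```bash
python3 -m creep '[{"wx":0,"wy":0,"wz":0,"dx":0,"dy":0,"dz":0.04,"hand":0},{"wx":0,"wy":0,"wz":0,"dx":0,"dy":0,"dz":0.04,"hand":0},{"wx":0,"wy":0,"wz":1,"dx":0.025,"dy":0.005,"dz":0,"hand":0},{"wx":0,"wy":0,"wz":1,"dx":0.03,"dy":0.005,"dz":0,"hand":0},{"wx":0,"wy":0,"wz":1,"dx":0.03,"dy":0.005,"dz":0,"hand":0},{"wx":0,"wy":0,"wz":1,"dx":0.03,"dy":0.005,"dz":0,"hand":0},{"wx":0,"wy":0,"wz":1,"dx":0.03,"dy":0.005,"dz":0,"hand":0},{"wx":0,"wy":0,"wz":0,"dx":0.01,"dy":0,"dz":0,"hand":0},{"wx":0,"wy":0,"wz":0,"dx":0,"dy":0,"dz":0,"hand":0}]'; python3 - <<'E'
from h import *
st()
E
```

```text
time_s: 5.85
position: [0.5782, -0.2977, 0.2254]
ee_rot: [-2.17, -2.248, 0.009]
force: [0.3, 0.1, -2.6]
opening: 0.0077
t 5.8 pos [ 0.5782 -0.2977  0.2254] jawang 2.0 z [-0.016  0.008 -1.   ] F [ 0.3  0.1 -2.6] open 0.0077 j [-0.56  0.33  1.1  -0.    1.73 -0.6 ]
```

```bash
python3 -m creep '[{"wx":-0.5,"wy":-0.9,"wz":1,"dx":0.013,"dy":0,"dz":0.012,"hand":0},{"wx":0,"wy":0,"wz":0,"dx":0.013,"dy":0,"dz":0.002,"hand":0},{"wx":0,"wy":0,"wz":0,"dx":0,"dy":0,"dz":0,"hand":0}]'; python3 - <<'E'
from h import *
st()
p,d=vision.camera("side"); cv2.imwrite("pics/side4.png",cv2.resize(p[120:370,300:520],None,fx=2.4,fy=2.4,interpolation=cv2.INTER_CUBIC))
W=cloud("side",d);hsv=cv2.cvtColor(p,cv2.COLOR_BGR2HSV)
m=(hsv[...,0]>100)&(hsv[...,0]<130)&(hsv[...,1]>120)&(W[...,2]>.2)&(W[...,2]<.28)&(abs(W[...,0]-.6)<.06)&(abs(W[...,1]+.3)<.1)
q=W[m]; print(len(q),q.mean(0).round(4),q.min(0).round(3),q.max(0).round(3))
u,s,v=np.linalg.svd((q-q.mean(0)),full_matrices=False); print(v[0])
E
```

```text
time_s: 6.15
position: [0.601, -0.2981, 0.2354]
ee_rot: [-2.158, -2.271, 0.008]
force: [0.1, -0.5, -2.9]
opening: 0.0077
t 6.2 pos [ 0.601  -0.2981  0.2354] jawang 2.9 z [-0.009  0.002 -1.   ] F [ 0.1 -0.5 -2.9] open 0.0077 j [-0.54  0.37  1.03 -0.    1.76 -0.59]
87 [ 0.6018 -0.3318  0.2535] [ 0.598 -0.363  0.251] [ 0.607 -0.253  0.257]
[ 0.03165985 -0.99932501 -0.01863251]
```

View pics/side4.png

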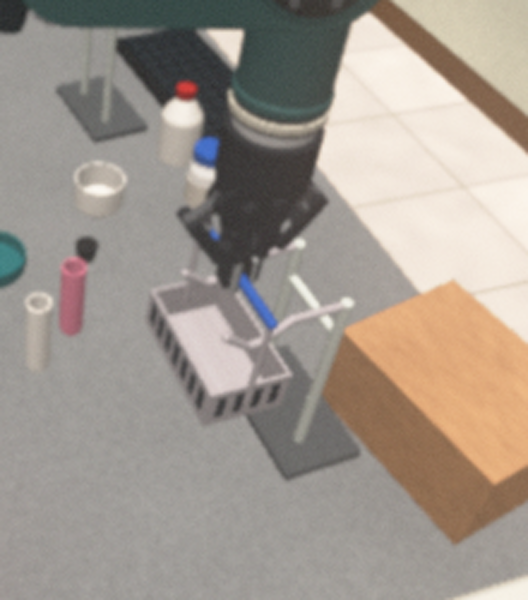

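```bash
python3 -m creep '[{"wx":0,"wy":0,"wz":0,"dx":0.002,"dy":0.004,"dz":-0.015,"hand":0},{"wx":0,"wy":0,"wz":0,"dx":0.001,"dy":0,"dz":-0.013,"hand":0},{"wx":0,"wy":0,"wz":0,"dx":0,"dy":0,"dz":-0.01,"hand":0},{"wx":0,"wy":0,"wz":0,"dx":0,"dy":0,"dz":-0.004,"hand":0}]'; python3 -c "from h import *; st()"
```

```text
time_s: 6.6
position: [0.6011, -0.2946, 0.1921]
ee_rot: [-2.163, -2.269, 0.008]
force: [2.0, 2.2, 10.3]
opening: 0.0078
t 6.6 pos [ 0.6011 -0.2946  0.1921] jawang 2.8 z [-0.008  0.001 -1.   ] F [ 2.   2.2 10.3] open 0.0078 j [-0.54  0.37  1.11 -0.    1.67 -0.59]
```

```bash
python3 -m creep '[{"wx":0,"wy":0,"wz":0,"dx":0,"dy":0,"dz":0,"hand":0.3},{"wx":0,"wy":0,"wz":0,"dx":0,"dy":0,"dz":0,"hand":0.6},{"wx":0,"wy":0,"wz":0,"dx":0,"dy":0,"dz":0,"hand":0.6},{"wx":0,"wy":0,"wz":0,"dx":0,"dy":0,"dz":0.01,"hand":0.6},{"wx":0,"wy":0,"wz":0,"dx":0,"dy":0,"dz":0.03,"hand":0.6},{"wx":0,"wy":0,"wz":0,"dx":0,"dy":0,"dz":0.04,"hand":0.6},{"wx":0,"wy":0,"wz":0,"dx":-0.02,"dy":0.03,"dz":0.02,"hand":1},{"wx":0,"wy":0,"wz":0,"dx":-0.02,"dy":0.04,"dz":0,"hand":1},{"wx":0,"wy":0,"wz":0,"dx":0,"dy":0.045,"dz":0,"hand":1}]'; python3 - <<'E'
from h import *
st()
p,d=vision.camera("side"); cv2.imwrite("pics/side5.png",cv2.resize(p[120:370,200:520],None,fx=2.4,fy=2.4,interpolation=cv2.INTER_CUBIC))
for c in("side","top"):
  vision.camera(c)
  for n in("basket1_bar","cup_xl","dish","cup_m"):
    print(c,n,[(round(r['conf'],2),np.round(r['xyz'],3)) for r in finder.place_of(c,n)[:3]])
E
```

```text
time_s: 7.5
position: [0.5584, -0.1829, 0.2962]
ee_rot: [-2.175, -2.258, 0.01]
force: [0.1, 0.9, -0.6]
opening: 0.0856
t 7.5 pos [ 0.5584 -0.1829  0.2962] jawang 2.2 z [-0.009 -0.    -1.   ] F [ 0.1  0.9 -0.6] open 0.0856 j [-0.41  0.18  1.14 -0.    1.83 -0.45]
side basket1_bar [(0.73, array([ 0.603, -0.291,  0.206])), (0.61, array([ 0.263, -0.362,  0.124]))]
side cup_xl [(0.79, array([ 0.621,  0.086, -0.002]))]
side dish [(0.73, array([ 0.452,  0.004, -0.002])), (0.73, array([ 0.761, -0.062,  0.003])), (0.72, array([0.59 , 0.284, 0.206]))]
side cup_m [(0.91, array([ 0.464, -0.159, -0.002])), (0.79, array([ 0.518, -0.116,  0.   ])), (0.53, array([ 0.465,  0.145, -0.003]))]
top basket1_bar [(0.78, array([ 0.266, -0.362,  0.119]))]
top cup_xl [(0.74, array([ 0.619,  0.091, -0.002]))]
top dish [(0.55, array([ 0.454,  0.01 , -0.003]))]
top cup_m [(0.6, array([ 0.466,  0.147, -0.002]))]
```

View pics/side5.png

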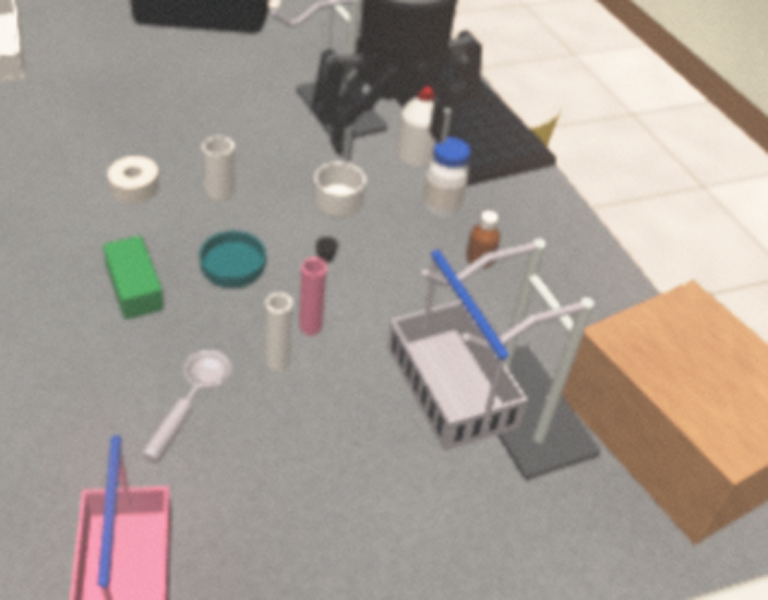

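```bash
python3 -m creep '[{"wx":0,"wy":0,"wz":0,"dx":0.01,"dy":0.045,"dz":-0.01,"hand":1},{"wx":0,"wy":0,"wz":0,"dx":0.01,"dy":0.045,"dz":-0.01,"hand":1},{"wx":0,"wy":0,"wz":0,"dx":0.01,"dy":0.045,"dz":-0.01,"hand":1},{"wx":0,"wy":0,"wz":0,"dx":0.01,"dy":0.045,"dz":-0.02,"hand":1},{"wx":0,"wy":0,"wz":0,"dx":0.01,"dy":0.045,"dz":-0.02,"hand":1},{"wx":0,"wy":0,"wz":0,"dx":0.01,"dy":0.04,"dz":-0.02,"hand":1},{"wx":0,"wy":0,"wz":0,"dx":0,"dy":0,"dz":0,"hand":1}]'; python3 - <<'E'
from h import *
st()
from scipy.optimize import least_squares
for c in("side","top"):
  p,d=vision.camera(c); W=cloud(c,d).reshape(-1,3)
  for nm,x,y,r,z0,z1 in(("XL",.618,.088,.034,.01,.05),("dish",.452,.005,.042,.008,.03)):
    q=W[(np.hypot(W[:,0]-x,W[:,1]-y)<r+.012)&(W[:,2]>z0)&(W[:,2]<z1)]
    f=least_squares(lambda a:np.maximum(0,np.hypot(q[:,0]-a[0],q[:,1]-a[1])-r)+np.minimum(0,np.hypot(q[:,0]-a[0],q[:,1]-a[1])-r+.003)*.3,[x,y],loss='soft_l1',f_scale=.003)
    print(c,nm,len(q),f.x.round(4),np.round((np.percentile(q,1,0)+np.percentile(q,99,0))/2,4))
E
```

```text
time_s: 8.75
position: [0.6211, 0.083, 0.1983]
ee_rot: [-2.185, -2.243, 0.015]
force: [-0.7, -0.8, -0.4]
opening: 0.0851
t 8.8 pos [0.6211 0.083  0.1983] jawang 1.5 z [-0.014  0.    -1.   ] F [-0.7 -0.8 -0.4] open 0.0851 j [0.04 0.28 1.22 0.   1.66 0.02]
side XL 355 [0.6175 0.0886] [0.6168 0.0888 0.0289]
side dish 293 [0.4506 0.0049] [0.4501 0.0049 0.0182]
top XL 34 [0.618  0.0904] [0.6176 0.0956 0.0295]
top dish 126 [0.4501 0.0046] [0.4505 0.0046 0.0173]
```

```bash
python3 -m creep '[{"wx":0,"wy":-0.8,"wz":0,"dx":-0.0035,"dy":0.006,"dz":-0.02,"hand":1},{"wx":0,"wy":0,"wz":0,"dx":0,"dy":0,"dz":-0.04,"hand":1},{"wx":0,"wy":0,"wz":0,"dx":0,"dy":0,"dz":-0.04,"hand":1},{"wx":0,"wy":0,"wz":0,"dx":0,"dy":0,"dz":-0.02,"hand":1},{"wx":0,"wy":0,"wz":0,"dx":0,"dy":0,"dz":0,"hand":1}]'; python3 - <<'E'
from h import *
st()
E
```

```text
time_s: 9.35
position: [0.6228, 0.0754, 0.0871]
ee_rot: [2.195, 2.22, 0.017]
force: [-1.1, -0.1, -0.1]
opening: 0.0852
t 9.3 pos [0.6228 0.0754 0.0871] jawang 0.6 z [ 0.022 -0.006 -1.   ] F [-1.1 -0.1 -0.1] open 0.0852 j [ 0.03  0.31  1.4  -0.01  1.41  0.02]
```

```bash
python3 -m creep '[{"wx":0,"wy":1.2,"wz":0,"dx":-0.005,"dy":0.0135,"dz":0,"hand":1},{"wx":0,"wy":0,"wz":0,"dx":0,"dy":0,"dz":0,"hand":1}]'; python3 - <<'E'
from h import *
st();st()
E
```

```text
time_s: 9.55
position: [0.6191, 0.0871, 0.0904]
ee_rot: [2.21, 2.224, -0.003]
force: [0.3, -0.5, -0.1]
opening: 0.0855
t 9.6 pos [0.6191 0.0871 0.0904] jawang 0.4 z [ 0.003 -0.006 -1.   ] F [ 0.3 -0.5 -0.1] open 0.0855 j [ 0.05  0.32  1.38 -0.01  1.44  0.05]
t 9.6 pos [0.6191 0.0871 0.0904] jawang 0.4 z [ 0.003 -0.006 -1.   ] F [ 0.3 -0.5 -0.1] open 0.0855 j [ 0.05  0.32  1.38 -0.01  1.44  0.05]
```

```bash
python3 -m creep '[{"wx":0,"wy":0,"wz":0,"dx":-0.001,"dy":0.002,"dz":-0.02,"hand":1},{"wx":0,"wy":0.3,"wz":0,"dx":-0.001,"dy":0,"dz":-0.02,"hand":1},{"wx":0,"wy":0.3,"wz":0,"dx":0,"dy":0,"dz":-0.015,"hand":1}]'; python3 - <<'E'
from h import *
st()
E
```

```text
time_s: 9.85
position: [0.6244, 0.0895, 0.0457]
ee_rot: [2.205, 2.22, 0.008]
force: [0.2, -1.0, -0.3]
opening: 0.0855
t 9.8 pos [0.6244 0.0895 0.0457] jawang 0.4 z [ 0.013 -0.005 -1.   ] F [ 0.2 -1.  -0.3] open 0.0855 j [ 0.06  0.36  1.43 -0.01  1.35  0.05]
```

```bash
python3 -m creep '[{"wx":0,"wy":0.8,"wz":0,"dx":-0.007,"dy":0,"dz":-0.01,"hand":1},{"wx":0,"wy":0.3,"wz":0,"dx":-0.002,"dy":0,"dz":-0.012,"hand":1},{"wx":0,"wy":0,"wz":0,"dx":-0.001,"dy":0,"dz":-0.006,"hand":1}]'; python3 - <<'E'
from h import *
st()
E
```

```text
time_s: 10.15
position: [0.6152, 0.0895, 0.0179]
ee_rot: [2.213, 2.229, -0.011]
force: [-1.2, -0.3, -0.4]
opening: 0.0848
t 10.2 pos [0.6152 0.0895 0.0179] jawang 0.4 z [-0.005 -0.005 -1.   ] F [-1.2 -0.3 -0.4] open 0.0848 j [ 0.06  0.38  1.46 -0.01  1.31  0.05]
```

Close with 30 N.

```bash
python3 -m creep '[{"wx":0,"wy":0,"wz":0,"dx":0.001,"dy":0,"dz":0,"hand":0.7},{"wx":0,"wy":0,"wz":0,"dx":0,"dy":0,"dz":0,"hand":0.6},{"wx":0,"wy":0,"wz":0,"dx":0,"dy":0,"dz":0,"hand":0.6},{"wx":0,"wy":0,"wz":0,"dx":0,"dy":0,"dz":0,"hand":0.6}]' 30; python3 - <<'E'
from h import *
st()
E
```

```text
time_s: 10.55
position: [0.6167, 0.0895, 0.0185]
ee_rot: [2.213, 2.228, -0.01]
force: [1.0, -0.3, -0.9]
opening: 0.0663
t 10.6 pos [0.6167 0.0895 0.0185] jawang 0.4 z [-0.004 -0.006 -1.   ] F [ 1.  -0.3 -0.9] open 0.0663 j [ 0.06  0.38  1.46 -0.01  1.31  0.05]
```

```bash
python3 -m creep '[{"wx":0,"wy":0,"wz":0,"dx":0,"dy":0,"dz":0.03,"hand":0.6},{"wx":0,"wy":0,"wz":0,"dx":0,"dy":0,"dz":0.04,"hand":0.6},{"wx":0,"wy":0,"wz":0,"dx":-0.02,"dy":-0.01,"dz":0.01,"hand":0.6},{"wx":0,"wy":0,"wz":0,"dx":-0.03,"dy":-0.015,"dz":0,"hand":0.6},{"wx":0,"wy":0,"wz":0,"dx":-0.03,"dy":-0.015,"dz":0,"hand":0.6},{"wx":0,"wy":0,"wz":0,"dx":-0.03,"dy":-0.015,"dz":0,"hand":0.6},{"wx":0,"wy":0,"wz":0,"dx":-0.03,"dy":-0.015,"dz":0,"hand":0.6},{"wx":0,"wy":0,"wz":0,"dx":-0.02,"dy":-0.015,"dz":0,"hand":0.6},{"wx":0,"wy":0,"wz":0,"dx":0,"dy":0,"dz":0,"hand":0.6}]'; cat >> h.py <<'E'
from scipy.optimize import least_squares
def circ(c,x,y,r,z0,z1,W):
    q=W[(np.hypot(W[:,0]-x,W[:,1]-y)<r+.012)&(W[:,2]>z0)&(W[:,2]<z1)]
    if len(q)<10: return c,len(q)
    def f(a):
        D=np.hypot(q[:,0]-a[0],q[:,1]-a[1])-r
        return np.maximum(0,D)+np.minimum(0,D+.003)*.3
    s=least_squares(f,[x,y],loss='soft_l1',f_scale=.003)
    return c,len(q),s.x.round(4)
E
python3 - <<'E'
from h import *
st()
for c in("side","top"):
  p,d=vision.camera(c); W=cloud(c,d).reshape(-1,3); print(circ(c,.45,.005,.042,.008,.03,W)); cv2.imwrite(f"pics/{c}6.png",p[100:330,150:500])
E
```

```text
time_s: 11.45
position: [0.4507, 0.0024, 0.1016]
ee_rot: [2.209, 2.228, -0.008]
force: [-0.1, 0.1, -0.8]
opening: 0.0665
t 11.4 pos [0.4507 0.0024 0.1016] jawang 0.5 z [-0.001 -0.007 -1.   ] F [-0.1  0.1 -0.8] open 0.0665 j [-0.12 -0.07  1.79 -0.01  1.42 -0.12]
('side', 278, array([0.4504, 0.0046]))
('top', 37, array([0.4491, 0.0054]))
```

View pics/side6.png

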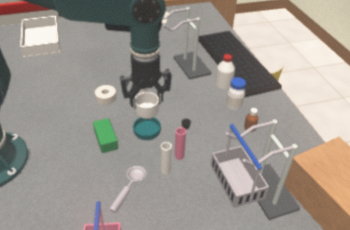

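```bash
python3 -m creep '[{"wx":-0.4,"wy":0,"wz":0,"dx":-0.001,"dy":0.002,"dz":-0.02,"hand":0.6},{"wx":0,"wy":0.2,"wz":0,"dx":-0.001,"dy":0,"dz":-0.015,"hand":0.6},{"wx":0,"wy":0,"wz":0,"dx":0,"dy":0,"dz":0,"hand":0.6}]';python3 -c "from h import *; st()"
```

```text
time_s: 11.85
position: [0.455, 0.0066, 0.068]
ee_rot: [2.201, 2.226, -0.009]
force: [0.0, 0.7, -1.8]
opening: 0.0668
t 11.8 pos [0.455  0.0066 0.068 ] jawang 0.6 z [ 0.004 -0.012 -1.   ] F [ 0.   0.7 -1.8] open 0.0668 j [-0.1  -0.03  1.83 -0.01  1.34 -0.11]
```

```bash
python3 -m creep '[{"wx":0.7,"wy":0.2,"wz":0,"dx":-0.005,"dy":-0.002,"dz":-0.01,"hand":0.6},{"wx":0,"wy":0.2,"wz":0,"dx":-0.001,"dy":0,"dz":-0.008,"hand":0.6},{"wx":0,"wy":0,"wz":0,"dx":0,"dy":0,"dz":0,"hand":0.6}]';python3 -c "from h import *; st()"
```

```text
time_s: 12.15
position: [0.4507, 0.0052, 0.0498]
ee_rot: [-2.206, -2.234, 0.0]
force: [-0.4, 0.4, -0.3]
opening: 0.0662
t 12.2 pos [0.4507 0.0052 0.0498] jawang 0.7 z [-0.002  0.001 -1.   ] F [-0.4  0.4 -0.3] open 0.0662 j [-0.11 -0.02  1.85  0.    1.31 -0.13]
```

```bash
python3 -m creep '[{"wx":0,"wy":0.2,"wz":0,"dx":-0.001,"dy":0,"dz":-0.01,"hand":0.6},{"wx":0,"wy":0.2,"wz":0,"dx":-0.001,"dy":0,"dz":-0.01,"hand":0.6},{"wx":0,"wy":0,"wz":0,"dx":0,"dy":0,"dz":-0.005,"hand":0.6},{"wx":0,"wy":0,"wz":0,"dx":0,"dy":0,"dz":-0.001,"hand":0.6}]';python3 -c "from h import *; st()"
```

```text
time_s: 12.55
position: [0.4492, 0.0051, 0.0222]
ee_rot: [-2.203, -2.231, 0.007]
force: [0.2, 0.9, 0.2]
opening: 0.0665
t 12.6 pos [0.4492 0.0051 0.0222] jawang 0.7 z [-0.008  0.001 -1.   ] F [0.2 0.9 0.2] open 0.0665 j [-0.12  0.01  1.88  0.    1.25 -0.13]
```

```bash
python3 -m creep '[{"wx":0,"wy":-0.3,"wz":0,"dx":0.001,"dy":0,"dz":-0.0015,"hand":0.6},{"wx":0,"wy":0,"wz":0,"dx":0,"dy":0,"dz":0,"hand":0.85},{"wx":0,"wy":0,"wz":0,"dx":0,"dy":0,"dz":0,"hand":1},{"wx":0,"wy":0,"wz":0,"dx":0,"dy":0,"dz":0,"hand":1},{"wx":0,"wy":0,"wz":0,"dx":0,"dy":0,"dz":0.02,"hand":1},{"wx":0,"wy":0,"wz":0,"dx":0,"dy":0,"dz":0.04,"hand":1},{"wx":0,"wy":0,"wz":0,"dx":0,"dy":0,"dz":0.045,"hand":1},{"wx":0,"wy":0,"wz":0,"dx":0,"dy":0.02,"dz":0.045,"hand":1},{"wx":0,"wy":0,"wz":0,"dx":0,"dy":0.04,"dz":0.01,"hand":1},{"wx":0,"wy":0,"wz":0,"dx":0,"dy":0.04,"dz":0,"hand":1},{"wx":0,"wy":0,"wz":0,"dx":0,"dy":0.035,"dz":0,"hand":1}]';python3 - <<'E'
from h import *
st()
for c in("side","top"):
  p,d=vision.camera(c); W=cloud(c,d).reshape(-1,3); print("dish",circ(c,.45,.005,.042,.008,.024,W),"xl",circ(c,.45,.005,.034,.032,.055,W),"m",circ(c,.465,.147,.0205,.015,.09,W)); cv2.imwrite(f"pics/{c}7.png",cv2.resize(p[150:330,200:400],None,fx=3,fy=3))
  q=W[(np.hypot(W[:,0]-.45,W[:,1]-.005)<.036)]; print(np.percentile(q[:,2],[5,95,99]))
E
```

```text
time_s: 13.65
position: [0.4502, 0.1411, 0.1907]
ee_rot: [2.219, 2.223, 0.007]
force: [0.2, 0.1, 0.5]
opening: 0.0854
t 13.7 pos [0.4502 0.1411 0.1907] jawang 0.1 z [ 0.004  0.003 -1.   ] F [0.2 0.1 0.5] open 0.0854 j [ 0.18 -0.08  1.62  0.    1.6   0.18]
dish ('side', 244, array([ 0.4486, -0.0013])) xl ('side', 226, array([0.4502, 0.0042])) m ('side', 282, array([0.4653, 0.147 ]))
[0.00983597 0.04959665 0.05096523]
dish ('top', 192, array([0.4488, 0.0074])) xl ('top', 63, array([0.4511, 0.0041])) m ('top', 6)
[0.00291873 0.04749876 0.05014789]
```

View pics/side7.png

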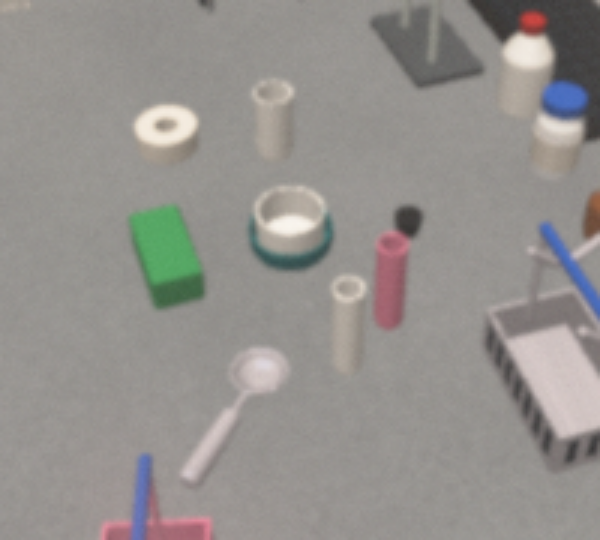

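```bash
python3 -m creep '[{"wx":0,"wy":0,"wz":0,"dx":0.014,"dy":0.006,"dz":-0.02,"hand":1},{"wx":0,"wy":0.2,"wz":0,"dx":-0.001,"dy":0,"dz":-0.03,"hand":1},{"wx":0,"wy":0.2,"wz":0,"dx":-0.001,"dy":0,"dz":-0.02,"hand":1},{"wx":0,"wy":0,"wz":0,"dx":0,"dy":0,"dz":0,"hand":1}]';python3 -c "from h import *; st()"
```

```text
time_s: 14.15
position: [0.4628, 0.149, 0.1194]
ee_rot: [-2.207, -2.232, -0.003]
force: [0.1, -1.0, -0.6]
opening: 0.0858
t 14.2 pos [0.4628 0.149  0.1194] jawang 0.6 z [-0.     0.003 -1.   ] F [ 0.1 -1.  -0.6] open 0.0858 j [ 0.19 -0.    1.69  0.    1.46  0.18]
```

```bash
python3 -m creep '[{"wx":0,"wy":0,"wz":0,"dx":0.001,"dy":-0.002,"dz":-0.03,"hand":1},{"wx":0,"wy":0.2,"wz":0,"dx":-0.001,"dy":0,"dz":-0.025,"hand":1},{"wx":0,"wy":0.2,"wz":0,"dx":-0.001,"dy":0,"dz":-0.018,"hand":1},{"wx":0,"wy":0,"wz":0,"dx":0,"dy":0,"dz":0,"hand":1}]';python3 -c "from h import *; st()"
```

```text
time_s: 14.55
position: [0.4645, 0.1449, 0.0484]
ee_rot: [-2.21, -2.229, -0.002]
force: [0.1, 0.1, -0.6]
opening: 0.0852
t 14.6 pos [0.4645 0.1449 0.0484] jawang 0.5 z [-0.001  0.003 -1.   ] F [ 0.1  0.1 -0.6] open 0.0852 j [0.18 0.06 1.77 0.   1.31 0.17]
```

```bash
python3 -m creep '[{"wx":0,"wy":0,"wz":0,"dx":0.001,"dy":0.002,"dz":-0.003,"hand":1},{"wx":0,"wy":0,"wz":0,"dx":0,"dy":0,"dz":0,"hand":0.5},{"wx":0,"wy":0,"wz":0,"dx":0,"dy":0,"dz":0,"hand":0.3},{"wx":0,"wy":0,"wz":0,"dx":0,"dy":0,"dz":0,"hand":0.3},{"wx":0,"wy":0,"wz":0,"dx":0,"dy":0,"dz":0,"hand":0.3},{"wx":0,"wy":0,"wz":0,"dx":0,"dy":0,"dz":0,"hand":0.3}]' 30;python3 -c "from h import *; st()"
```

```text
time_s: 15.15
position: [0.4699, 0.147, 0.0518]
ee_rot: [2.21, 2.228, 0.016]
force: [0.2, 0.4, -0.4]
opening: 0.0403
t 15.2 pos [0.4699 0.147  0.0518] jawang 0.5 z [ 0.01   0.005 -1.   ] F [ 0.2  0.4 -0.4] open 0.0403 j [0.19 0.06 1.77 0.   1.3  0.18]
```

```bash
python3 -m creep '[{"wx":0,"wy":0.5,"wz":0,"dx":-0.002,"dy":0,"dz":0.03,"hand":0.3},{"wx":0,"wy":0,"wz":0,"dx":0,"dy":-0.01,"dz":0.035,"hand":0.3},{"wx":0,"wy":0,"wz":0,"dx":-0.004,"dy":-0.03,"dz":0.005,"hand":0.3},{"wx":0,"wy":0,"wz":0,"dx":-0.004,"dy":-0.03,"dz":0,"hand":0.3},{"wx":0,"wy":0,"wz":0,"dx":-0.003,"dy":-0.03,"dz":0,"hand":0.3},{"wx":0,"wy":0,"wz":0,"dx":-0.003,"dy":-0.03,"dz":0,"hand":0.3},{"wx":0,"wy":0,"wz":0,"dx":0,"dy":-0.005,"dz":0,"hand":0.3},{"wx":0,"wy":0,"wz":0,"dx":0,"dy":0,"dz":0,"hand":0.3}]';python3 - <<'E'
from h import *
st()
for c in("side","top"):
  p,d=vision.camera(c); W=cloud(c,d).reshape(-1,3); print("dish",circ(c,.45,.005,.042,.008,.024,W),"xl",circ(c,.45,.005,.034,.032,.055,W))
  cv2.imwrite(f"pics/{c}8.png",cv2.resize(p[120:330,200:440],None,fx=3,fy=3))
E
```

```text
time_s: 15.95
position: [0.4522, 0.0083, 0.1249]
ee_rot: [-2.208, -2.234, -0.006]
force: [0.1, -0.0, -0.3]
opening: 0.04
t 15.9 pos [0.4522 0.0083 0.1249] jawang 0.7 z [ 0.002  0.003 -1.   ] F [ 0.1 -0.  -0.3] open 0.0400 j [-0.11 -0.09  1.76  0.    1.47 -0.12]
dish ('side', 240, array([ 0.4495, -0.0016])) xl ('side', 191, array([0.4498, 0.004 ]))
dish ('top', 44, array([0.4534, 0.0103])) xl ('top', 21, array([0.4511, 0.0043]))
```

View pics/side8.png

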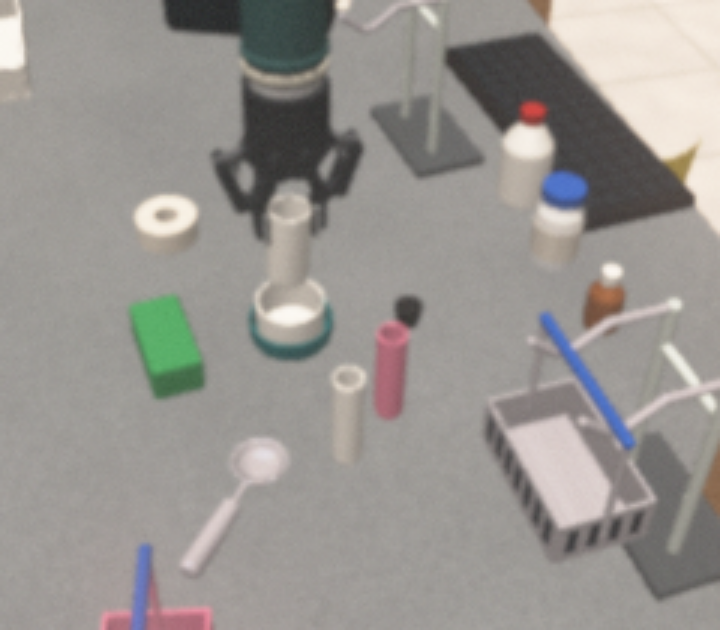

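```bash
python3 -m creep '[{"wx":0,"wy":0,"wz":0,"dx":-0.002,"dy":-0.004,"dz":-0.015,"hand":0.3},{"wx":0,"wy":0.2,"wz":0,"dx":-0.001,"dy":0,"dz":-0.015,"hand":0.3},{"wx":0,"wy":0.2,"wz":0,"dx":-0.001,"dy":0,"dz":-0.01,"hand":0.3},{"wx":0,"wy":0,"wz":0,"dx":0,"dy":0,"dz":0,"hand":0.3}]';python3 -c "from h import *; st()"
```

```text
time_s: 16.45
position: [0.4485, 0.009, 0.0828]
ee_rot: [-2.195, -2.237, -0.0]
force: [-0.2, 0.0, -1.8]
opening: 0.04
t 16.4 pos [0.4485 0.009  0.0828] jawang 1.1 z [-0.006  0.006 -1.   ] F [-0.2  0.  -1.8] open 0.0400 j [-0.11 -0.06  1.82  0.    1.39 -0.13]
```

```bash
python3 -m creep '[{"wx":-0.3,"wy":-0.3,"wz":0,"dx":0.002,"dy":-0.005,"dz":-0.01,"hand":0.3},{"wx":0,"wy":0.1,"wz":0,"dx":-0.001,"dy":0,"dz":-0.008,"hand":0.3},{"wx":0,"wy":0,"wz":0,"dx":0,"dy":0,"dz":-0.003,"hand":0.3}]';python3 -c "from h import *; st()"
```

```text
time_s: 16.75
position: [0.4502, 0.0045, 0.0606]
ee_rot: [-2.198, -2.244, 0.001]
force: [0.9, -0.2, -1.0]
opening: 0.0403
t 16.8 pos [0.4502 0.0045 0.0606] jawang 1.2 z [-0.001 -0.    -1.   ] F [ 0.9 -0.2 -1. ] open 0.0403 j [-0.12 -0.03  1.84 -0.    1.33 -0.14]
```

```bash
python3 -m creep '[{"wx":0,"wy":0,"wz":0,"dx":0,"dy":0,"dz":-0.003,"hand":0.3},{"wx":0,"wy":0,"wz":0,"dx":0,"dy":0,"dz":-0.003,"hand":0.3}]';python3 -c "from h import *; st()"
```

```text
time_s: 16.95
position: [0.4488, 0.0041, 0.0577]
ee_rot: [-2.196, -2.242, 0.007]
force: [-11.0, -0.3, 25.6]
opening: 0.0397
t 16.9 pos [0.4488 0.0041 0.0577] jawang 1.2 z [-0.006 -0.001 -1.   ] F [-11.   -0.3  25.6] open 0.0397 j [-0.12 -0.03  1.85 -0.    1.33 -0.14]
```

```bash
python3 -m creep '[{"wx":0,"wy":0,"wz":0,"dx":0,"dy":0,"dz":0.001,"hand":0.3},{"wx":0,"wy":0,"wz":0,"dx":0.001,"dy":0,"dz":0,"hand":0.6},{"wx":0,"wy":0,"wz":0,"dx":0,"dy":0,"dz":0,"hand":0.8},{"wx":0,"wy":0,"wz":0,"dx":0,"dy":0,"dz":0,"hand":0.8},{"wx":0,"wy":0,"wz":0,"dx":0,"dy":0,"dz":0.03,"hand":0.8},{"wx":0,"wy":0,"wz":0,"dx":0,"dy":0,"dz":0.045,"hand":0.8},{"wx":0,"wy":0,"wz":0,"dx":0,"dy":0,"dz":0.045,"hand":0.8},{"wx":0,"wy":0,"wz":0,"dx":0,"dy":-0.04,"dz":0.015,"hand":0.8},{"wx":0,"wy":0,"wz":0,"dx":0.005,"dy":-0.04,"dz":0,"hand":0.8},{"wx":0,"wy":0,"wz":0,"dx":0.005,"dy":-0.04,"dz":0,"hand":0.8},{"wx":0,"wy":0,"wz":0,"dx":0,"dy":-0.04,"dz":0,"hand":0.8}]';python3 - <<'E'
from h import *
st()
for c in("side","top"):
  p,d=vision.camera(c); W=cloud(c,d).reshape(-1,3); print("m",circ(c,.45,.005,.0205,.058,.1,W),"xl",circ(c,.45,.005,.034,.032,.053,W),"s",circ(c,.465,-.16,.014,.015,.11,W))
  cv2.imwrite(f"pics/{c}9.png",cv2.resize(p[120:330,200:440],None,fx=3,fy=3))
  q=W[(np.hypot(W[:,0]-.45,W[:,1]-.005)<.036)]; print(np.percentile(q[:,2],[5,95,99]))
E
```

```text
time_s: 18.05
position: [0.46, -0.1565, 0.1998]
ee_rot: [-2.186, -2.256, 0.004]
force: [-0.5, 0.5, 0.3]
opening: 0.0681
t 18.1 pos [ 0.46   -0.1565  0.1998] jawang 1.8 z [-0.002 -0.002 -1.   ] F [-0.5  0.5  0.3] open 0.0681 j [-0.44 -0.05  1.57 -0.    1.62 -0.48]
m ('side', 94, array([0.4464, 0.0048])) xl ('side', 209, array([0.4503, 0.0063])) s ('side', 313, array([ 0.4634, -0.1597]))
[0.02073042 0.08376919 0.09339563]
m ('top', 56, array([0.4478, 0.0056])) xl ('top', 79, array([0.4509, 0.0041])) s ('top', 52, array([ 0.4647, -0.159 ]))
[0.00321651 0.09042903 0.0950347 ]
```

View pics/side9.png

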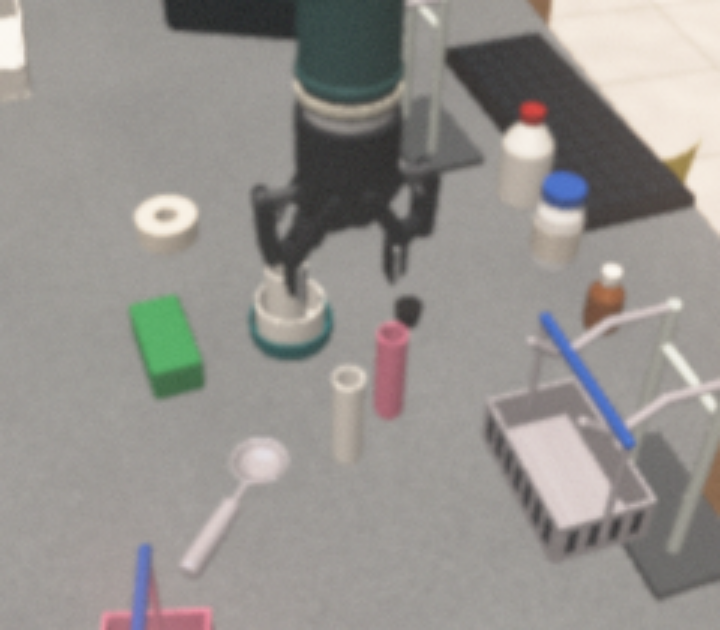

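```bash
python3 -m creep '[{"wx":0,"wy":0,"wz":0,"dx":0.004,"dy":-0.003,"dz":-0.02,"hand":0.8},{"wx":0,"wy":0.2,"wz":0,"dx":-0.001,"dy":0,"dz":-0.03,"hand":0.8},{"wx":0,"wy":0,"wz":0,"dx":0,"dy":0,"dz":0,"hand":0.8}]';python3 -c "from h import *; st()"
```

```text
time_s: 18.45
position: [0.4625, -0.1625, 0.1478]
ee_rot: [-2.195, -2.243, 0.009]
force: [-0.3, -0.2, -0.3]
opening: 0.0683
t 18.4 pos [ 0.4625 -0.1625  0.1478] jawang 1.2 z [-0.006 -0.002 -1.   ] F [-0.3 -0.2 -0.3] open 0.0683 j [-0.45 -0.01  1.64 -0.    1.52 -0.47]
```

```bash
python3 -m creep '[{"wx":0,"wy":-0.3,"wz":0,"dx":0.001,"dy":0.003,"dz":-0.025,"hand":0.8},{"wx":0,"wy":0.1,"wz":0,"dx":0,"dy":0.001,"dz":-0.025,"hand":0.8},{"wx":0,"wy":0,"wz":0,"dx":0,"dy":0,"dz":-0.012,"hand":0.8}]';python3 -c "from h import *; st()"
```

```text
time_s: 18.75
position: [0.4662, -0.1575, 0.0889]
ee_rot: [2.191, 2.243, 0.001]
force: [-0.8, -1.0, -0.2]
opening: 0.0683
t 18.8 pos [ 0.4662 -0.1575  0.0889] jawang 1.3 z [ 0.005 -0.004 -1.   ] F [-0.8 -1.  -0.2] open 0.0683 j [-0.44  0.03  1.72 -0.    1.39 -0.46]
```

```bash
python3 -m creep '[{"wx":0,"wy":0.2,"wz":0,"dx":-0.002,"dy":-0.002,"dz":-0.005,"hand":0.8},{"wx":0,"wy":0.1,"wz":0,"dx":-0.001,"dy":0,"dz":-0.001,"hand":0.4},{"wx":0,"wy":0,"wz":0,"dx":-0.001,"dy":0,"dz":-0.001,"hand":0.2},{"wx":0,"wy":0,"wz":0,"dx":0,"dy":0,"dz":-0.001,"hand":0.15},{"wx":0,"wy":0,"wz":0,"dx":0,"dy":0,"dz":0,"hand":0.15},{"wx":0,"wy":0,"wz":0,"dx":0,"dy":0,"dz":0,"hand":0.15}]' 30;python3 -c "from h import *; st()"
```

```text
time_s: 19.35
position: [0.4641, -0.1597, 0.0846]
ee_rot: [2.189, 2.244, -0.002]
force: [0.2, -0.5, -0.8]
opening: 0.0262
t 19.4 pos [ 0.4641 -0.1597  0.0846] jawang 1.4 z [ 0.004 -0.006 -1.   ] F [ 0.2 -0.5 -0.8] open 0.0262 j [-0.44  0.03  1.73 -0.    1.38 -0.47]
```

```bash
python3 -m creep '[{"wx":0,"wy":0,"wz":0,"dx":0,"dy":0,"dz":0.03,"hand":0.15},{"wx":0,"wy":0,"wz":0,"dx":0,"dy":0,"dz":0.045,"hand":0.15},{"wx":0,"wy":0,"wz":0,"dx":0,"dy":0,"dz":0.045,"hand":0.15},{"wx":0,"wy":0,"wz":0,"dx":-0.002,"dy":0.02,"dz":0.005,"hand":0.15},{"wx":0,"wy":0,"wz":0,"dx":-0.003,"dy":0.035,"dz":0,"hand":0.15},{"wx":0,"wy":0,"wz":0,"dx":-0.003,"dy":0.035,"dz":0,"hand":0.15},{"wx":0,"wy":0,"wz":0,"dx":-0.003,"dy":0.035,"dz":0,"hand":0.15},{"wx":0,"wy":0,"wz":0,"dx":-0.003,"dy":0.03,"dz":0,"hand":0.15},{"wx":0,"wy":0,"wz":0,"dx":0,"dy":0,"dz":0,"hand":0.15}]';python3 - <<'E'
from h import *
st()
for c in("side","top"):
  p,d=vision.camera(c); W=cloud(c,d).reshape(-1,3); print("m",circ(c,.448,.005,.0205,.058,.098,W),"xl",circ(c,.45,.005,.034,.032,.053,W),"s",circ(c,.453,-.001,.014,.12,.225,W))
  cv2.imwrite(f"pics/{c}10.png",cv2.resize(p[120:330,200:440],None,fx=3,fy=3))
  for z in np.arange(.05,.24,.01):
    q=W[(np.hypot(W[:,0]-.45,W[:,1]-.0)<.028)&(W[:,2]>z)&(W[:,2]<z+.01)]
    if len(q)>4: print("%.3f"%z,len(q),((q.min(0)+q.max(0))/2).round(4)[:2],q.max(0).round(3)[:2],q.min(0).round(3)[:2])
E
```

```text
time_s: 20.25
position: [0.4482, -0.0002, 0.2167]
ee_rot: [2.193, 2.236, 0.004]
force: [0.4, -0.1, -1.2]
opening: 0.0264
t 20.2 pos [ 4.482e-01 -2.000e-04  2.167e-01] jawang 1.1 z [ 0.008 -0.005 -1.   ] F [ 0.4 -0.1 -1.2] open 0.0264 j [-0.12 -0.15  1.63 -0.    1.65 -0.14]
m ('side', 225, array([0.4468, 0.0055])) xl ('side', 214, array([0.4503, 0.0068])) s ('side', 264, array([ 0.4486, -0.002 ]))
0.050 36 [ 0.4455 -0.0047] [0.464 0.007] [ 0.427 -0.016]
0.060 47 [0.4454 0.0057] [0.464 0.026] [ 0.427 -0.014]
0.070 59 [0.4454 0.0047] [0.464 0.025] [ 0.427 -0.016]
0.080 64 [0.4461 0.0056] [0.465 0.026] [ 0.427 -0.015]
0.090 46 [0.4468 0.0059] [0.467 0.026] [ 0.427 -0.015]
0.130 5 [ 0.4469 -0.0071] [ 0.455 -0.003] [ 0.439 -0.011]
0.140 26 [ 0.4493 -0.0089] [ 0.462 -0.003] [ 0.437 -0.015]
0.150 28 [ 0.4496 -0.0084] [ 0.463 -0.002] [ 0.437 -0.014]
0.160 32 [ 0.4491 -0.0043] [0.463 0.006] [ 0.436 -0.014]
0.170 28 [ 0.4492 -0.0063] [0.463 0.001] [ 0.435 -0.014]
0.180 31 [ 0.4471 -0.0074] [ 0.459 -0.001] [ 0.435 -0.014]
0.190 29 [ 0.4475 -0.0084] [ 0.459 -0.001] [ 0.436 -0.015]
0.200 31 [ 0.4474 -0.0084] [ 0.459 -0.003] [ 0.435 -0.014]
0.210 28 [ 0.4491 -0.0099] [ 0.463 -0.004] [ 0.436 -0.016]
0.220 65 [ 4.496e-01 -2.000e-04] [0.474 0.015] [ 0.425 -0.015]
0.230 93 [ 4.481e-01 -4.000e-04] [0.474 0.015] [ 0.422 -0.015]
m ('top', 7) xl ('top', 24, array([0.4508, 0.0061])) s ('top', 0)
```

View pics/side10.png

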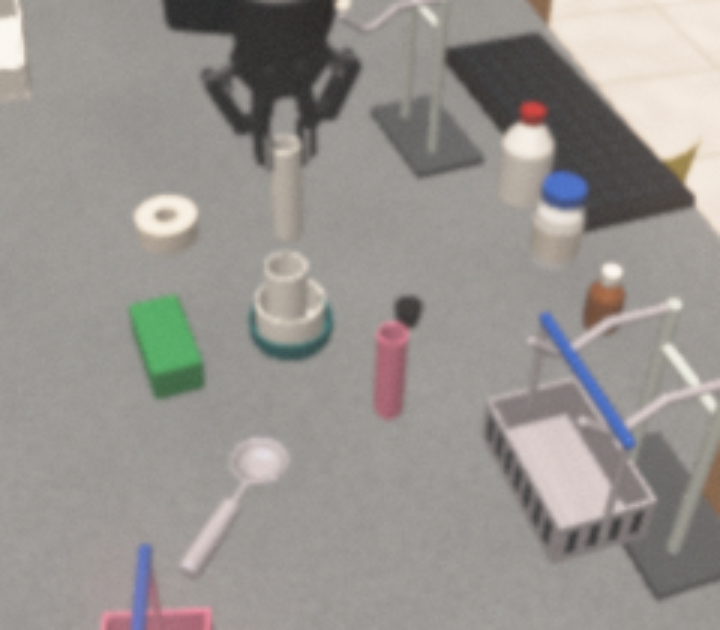

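```bash
python3 -m creep '[{"wx":0.3,"wy":0.4,"wz":0,"dx":-0.003,"dy":0.005,"dz":-0.01,"hand":0.15},{"wx":0,"wy":0.1,"wz":0,"dx":-0.001,"dy":0,"dz":-0.01,"hand":0.15},{"wx":0,"wy":0,"wz":0,"dx":0,"dy":0,"dz":0,"hand":0.15}]';python3 -c "from h import *; st()"
```

```text
time_s: 20.65
position: [0.4443, 0.0002, 0.1944]
ee_rot: [2.207, 2.236, -0.005]
force: [0.6, 0.2, -1.1]
opening: 0.026
t 20.6 pos [4.443e-01 2.000e-04 1.944e-01] jawang 0.7 z [-0.002 -0.002 -1.   ] F [ 0.6  0.2 -1.1] open 0.0260 j [-0.13 -0.14  1.67 -0.    1.62 -0.14]
```

```bash
python3 -m creep '[{"wx":0,"wy":0,"wz":0,"dx":0.001,"dy":0.005,"dz":-0.005,"hand":0.15},{"wx":0,"wy":0,"wz":0,"dx":0,"dy":0,"dz":0,"hand":0.15}]';python3 -c "from h import *; st()"
```

```text
time_s: 20.85
position: [0.445, 0.0044, 0.1878]
ee_rot: [-2.209, -2.232, 0.007]
force: [-0.3, 0.6, -0.8]
opening: 0.0261
t 20.9 pos [0.445  0.0044 0.1878] jawang 0.6 z [-0.004 -0.002 -1.   ] F [-0.3  0.6 -0.8] open 0.0261 j [-0.12 -0.13  1.67 -0.    1.61 -0.13]
```

Base is ~103 mm, just above the m rim (~93). Check in the image before entering.

```bash
python3 - <<'E'
from h import *
st()
for c in("side","top"):
  p,d=vision.camera(c); W=cloud(c,d).reshape(-1,3)
  cv2.imwrite(f"pics/{c}11.png",cv2.resize(p[170:250,260:340],None,fx=7,fy=7))
  for z0,z1 in((.06,.09),(.115,.18)):
    q=W[(np.hypot(W[:,0]-.447,W[:,1]-.004)<.028)&(W[:,2]>z0)&(W[:,2]<z1)]
    if len(q)>4: print(c,z0,len(q),np.percentile(q,1,0).round(4)[:2],np.percentile(q,99,0).round(4)[:2])
E
```

```text
t 20.9 pos [0.445  0.0044 0.1878] jawang 0.6 z [-0.004 -0.002 -1.   ] F [-0.3  0.6 -0.8] open 0.0261 j [-0.12 -0.13  1.67 -0.    1.61 -0.13]
side 0.06 158 [ 0.4272 -0.0157] [0.4644 0.026 ]
side 0.115 180 [ 0.4318 -0.0102] [0.457  0.0041]
```

View pics/side11.png

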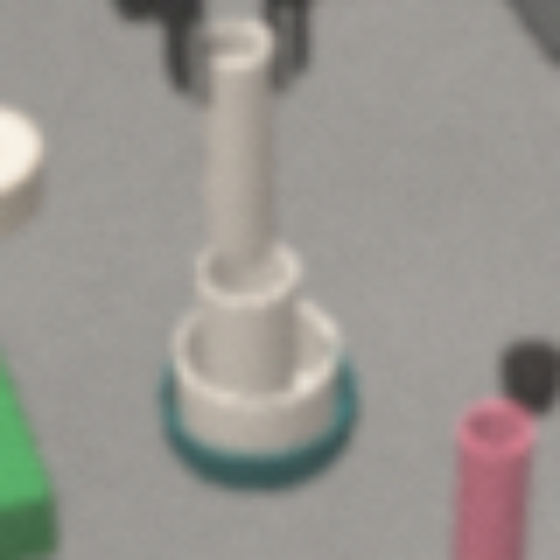

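```bash
python3 -m creep '[{"wx":0,"wy":-0.2,"wz":0,"dx":0.002,"dy":0.001,"dz":-0.007,"hand":0.15},{"wx":0,"wy":0,"wz":0,"dx":0,"dy":0,"dz":-0.007,"hand":0.15}]';python3 -c "from h import *; st()"
```

```text
time_s: 21.15
position: [0.4488, 0.005, 0.1758]
ee_rot: [2.206, 2.229, 0.002]
force: [0.1, 0.3, -1.0]
opening: 0.0264
t 21.1 pos [0.4488 0.005  0.1758] jawang 0.6 z [ 0.005 -0.003 -1.   ] F [ 0.1  0.3 -1. ] open 0.0264 j [-0.11 -0.13  1.69 -0.    1.57 -0.12]
```

```bash
python3 -m creep '[{"wx":0,"wy":0.3,"wz":0,"dx":-0.003,"dy":0,"dz":0,"hand":0.15},{"wx":0,"wy":0,"wz":0,"dx":0,"dy":0,"dz":-0.008,"hand":0.15}]';python3 -c "from h import *; st()"
```

```text
time_s: 21.35
position: [0.4457, 0.005, 0.1672]
ee_rot: [2.208, 2.231, -0.004]
force: [-0.0, -0.6, -0.4]
opening: 0.026
t 21.4 pos [0.4457 0.005  0.1672] jawang 0.6 z [-0.    -0.003 -1.   ] F [-0.  -0.6 -0.4] open 0.0260 j [-0.11 -0.13  1.71 -0.    1.56 -0.12]
```

```bash
python3 -m creep '[{"wx":0,"wy":0,"wz":0,"dx":0,"dy":0,"dz":-0.01,"hand":0.15},{"wx":0,"wy":0.1,"wz":0,"dx":-0.001,"dy":0,"dz":-0.01,"hand":0.15}]';python3 -c "from h import *; st()"
```

```text
time_s: 21.55
position: [0.4448, 0.005, 0.1458]
ee_rot: [2.209, 2.232, -0.005]
force: [-0.3, 0.3, -0.5]
opening: 0.0264
t 21.6 pos [0.4448 0.005  0.1458] jawang 0.6 z [-0.001 -0.003 -1.   ] F [-0.3  0.3 -0.5] open 0.0264 j [-0.11 -0.12  1.74 -0.    1.52 -0.12]
```

Inside by 30 mm without force. Continue.

```bash
python3 -m creep '[{"wx":0,"wy":0,"wz":0,"dx":0.001,"dy":0,"dz":-0.012,"hand":0.15},{"wx":0,"wy":0.1,"wz":0,"dx":0,"dy":0,"dz":-0.012,"hand":0.15}]';python3 -c "from h import *; st()"; python3 -m creep '[{"wx":0,"wy":0.1,"wz":0,"dx":-0.001,"dy":0,"dz":-0.008,"hand":0.15}]';python3 -c "from h import *; st()"
```

```text
time_s: 21.75
position: [0.4455, 0.005, 0.1195]
ee_rot: [-2.21, -2.233, 0.008]
force: [0.9, 0.6, -0.9]
opening: 0.0265
t 21.8 pos [0.4455 0.005  0.1195] jawang 0.6 z [-0.003 -0.003 -1.   ] F [ 0.9  0.6 -0.9] open 0.0265 j [-0.11 -0.09  1.78 -0.    1.46 -0.12]
time_s: 21.85
position: [0.4438, 0.0051, 0.1097]
ee_rot: [-2.208, -2.231, 0.012]
force: [0.5, 0.1, -1.0]
opening: 0.0264
t 21.9 pos [0.4438 0.0051 0.1097] jawang 0.6 z [-0.007 -0.003 -1.   ] F [ 0.5  0.1 -1. ] open 0.0264 j [-0.11 -0.09  1.79 -0.    1.45 -0.12]
```

```bash
python3 -m creep '[{"wx":0,"wy":-0.3,"wz":0,"dx":0.002,"dy":0,"dz":-0.006,"hand":0.15},{"wx":0,"wy":0,"wz":0,"dx":0,"dy":0,"dz":-0.003,"hand":0.15}]';python3 -c "from h import *; st()"; python3 -m creep '[{"wx":0,"wy":0,"wz":0,"dx":0,"dy":0,"dz":-0.002,"hand":0.15}]'
```

```text
time_s: 22.05
position: [0.445, 0.0052, 0.0982]
ee_rot: [-2.209, -2.232, 0.009]
force: [-0.6, -0.7, -0.9]
opening: 0.0261
t 22.1 pos [0.445  0.0052 0.0982] jawang 0.6 z [-0.005 -0.003 -1.   ] F [-0.6 -0.7 -0.9] open 0.0261 j [-0.11 -0.08  1.81 -0.    1.42 -0.12]
time_s: 22.15
position: [0.4449, 0.0052, 0.0959]
ee_rot: [-2.209, -2.232, 0.009]
force: [0.0, -0.6, -0.1]
opening: 0.0264
```

```bash
python3 -m creep '[{"wx":0,"wy":0,"wz":0,"dx":0,"dy":0,"dz":-0.001,"hand":0.15}]'; python3 -m creep '[{"wx":0,"wy":0,"wz":0,"dx":0,"dy":0,"dz":0,"hand":0.3},{"wx":0,"wy":0,"wz":0,"dx":0,"dy":0,"dz":0,"hand":0.7},{"wx":0,"wy":0,"wz":0,"dx":0,"dy":0,"dz":0,"hand":0.8},{"wx":0,"wy":0,"wz":0,"dx":0,"dy":0,"dz":0,"hand":0.8},{"wx":0,"wy":0,"wz":0,"dx":0,"dy":0,"dz":0.03,"hand":0.8},{"wx":0,"wy":0,"wz":0,"dx":0,"dy":0,"dz":0.045,"hand":0.8},{"wx":0,"wy":0,"wz":0,"dx":0,"dy":0,"dz":0.045,"hand":0.8},{"wx":0,"wy":0,"wz":0,"dx":-0.04,"dy":-0.02,"dz":0.02,"hand":0.8},{"wx":0,"wy":0,"wz":0,"dx":-0.04,"dy":-0.03,"dz":0,"hand":0.8},{"wx":0,"wy":0,"wz":0,"dx":0,"dy":-0.04,"dz":0,"hand":0.8}]';python3 - <<'E'
from h import *
st()
for c in("side","top"):
  p,d=vision.camera(c); W=cloud(c,d).reshape(-1,3); print("s",circ(c,.447,.005,.014,.098,.125,W),"m",circ(c,.447,.005,.0205,.058,.096,W),"xl",circ(c,.45,.005,.034,.032,.053,W))
  cv2.imwrite(f"pics/{c}12.png",cv2.resize(p[120:330,200:440],None,fx=3,fy=3))
  q=W[(np.hypot(W[:,0]-.447,W[:,1]-.005)<.036)&(W[:,2]<.14)]; print(np.percentile(q[:,2],[5,95,98,99.5]))
  for n in("basket1_bar","cup_xl","dish","cup_s"):
    print(c,n,[(round(r['conf'],2),np.round(r['xyz'],3)) for r in finder.place_of(c,n)[:3]])
E
```

```text
time_s: 22.25
position: [0.4451, 0.0052, 0.0951]
ee_rot: [-2.209, -2.232, 0.009]
force: [-1.1, 0.8, 3.5]
opening: 0.0264
time_s: 23.25
position: [0.3627, -0.0837, 0.2418]
ee_rot: [2.197, 2.243, -0.007]
force: [1.6, -0.0, 0.2]
opening: 0.0685
t 23.2 pos [ 0.3627 -0.0837  0.2418] jawang 1.2 z [-0.002 -0.005 -1.   ] F [ 1.6 -0.   0.2] open 0.0685 j [-0.38 -0.32  1.72 -0.01  1.75 -0.4 ]
s ('side', 93, array([0.4461, 0.0052])) m ('side', 176, array([0.4467, 0.0052])) xl ('side', 212, array([0.4504, 0.0065]))
[0.0211453  0.11409347 0.11664438 0.11866603]
side basket1_bar [(0.82, array([ 0.604, -0.293,  0.205])), (0.73, array([ 0.263, -0.364,  0.126])), (0.5, array([ 0.572, -0.006,  0.001]))]
side cup_xl [(0.77, array([0.448, 0.007, 0.003])), (0.3, array([0.446, 0.007, 0.008]))]
side dish [(0.73, array([ 0.352, -0.192, -0.003])), (0.46, array([ 0.453,  0.001, -0.001]))]
side cup_s [(0.79, array([0.446, 0.003, 0.004])), (0.53, array([ 0.515, -0.118, -0.002]))]
s ('top', 29, array([0.4472, 0.0065])) m ('top', 73, array([0.4466, 0.0048])) xl ('top', 79, array([0.451 , 0.0064]))
[0.00378775 0.11266317 0.11546597 0.11846059]
top basket1_bar [(0.74, array([ 0.266, -0.365,  0.12 ])), (0.68, array([ 0.605, -0.288,  0.207])), (0.62, array([0.588, 0.281, 0.205]))]
top cup_xl [(0.67, array([0.452, 0.01 , 0.005])), (0.38, array([0.449, 0.009, 0.007]))]
top dish [(0.46, array([ 0.447,  0.008, -0.002]))]
top cup_s [(0.73, array([ 0.602, -0.295,  0.205])), (0.65, array([ 0.448, -0.   ,  0.012])), (0.57, array([ 0.517, -0.113, -0.   ]))]
```

View pics/side12.png

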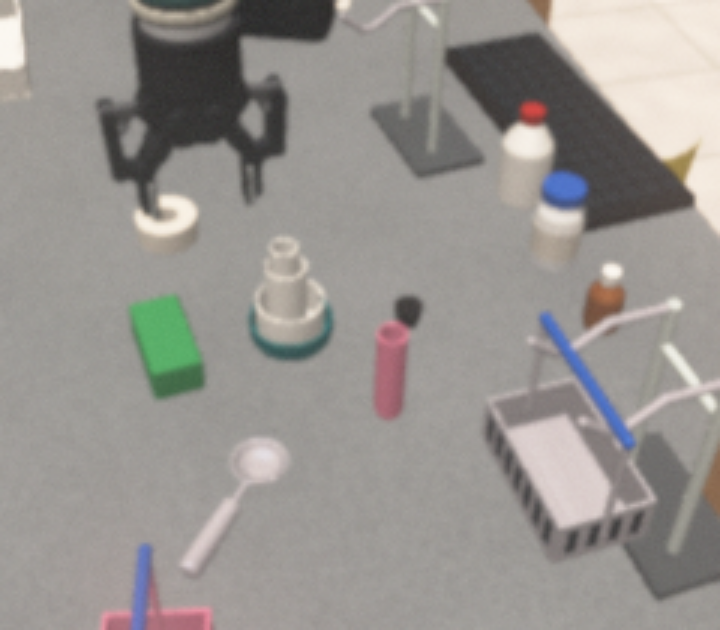

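View pics/top12.png

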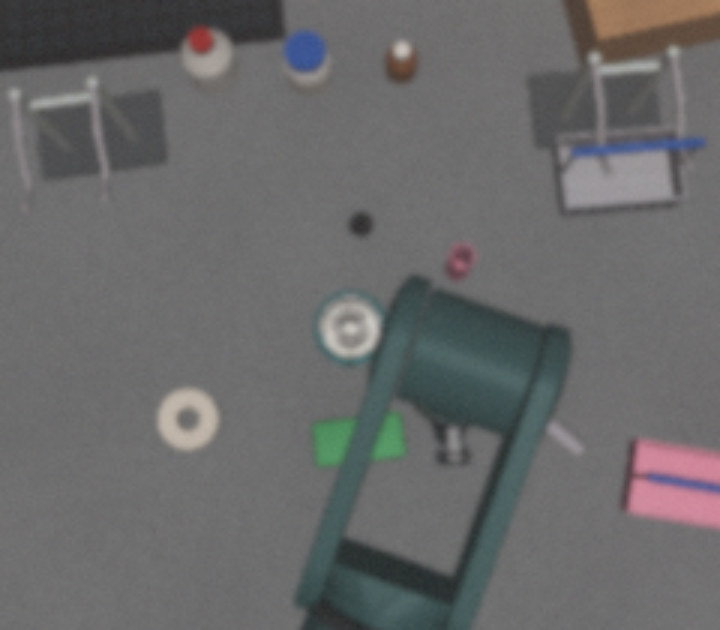

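```bash
python3 -c "
from h import *
print(bot.hand_in())"
```

```text
the job is handed in; nothing more can be done
None
```

The cups that were out are nested in the teal dish and the one steel basket is hanging on a hook stand. I handed the job in at about 23 s; it gives no verdict.

- **Cups:** cup_xl, cup_m and cup_s are in the dish in that order. No cup_l was visible in either camera. The last pictures put the rims at about 50, 93 and 117 mm, against 48, 92 and 116 mm expected for fully seated. The cup axes are within about 5 mm of each other and of the dish. I judged the cups upright from the pictures and did not measure their tilt.
- **Basket:** The bar rests in both dips of the stand on the robot's right. The side camera put its middle at (0.604, -0.293, 0.205), against a seat measured at about (0.604, -0.295, 0.205). The top camera read a few millimetres different. No second steel basket was visible, and the pink basket and pink cup were left alone.
- **Bystanders:** They look unmoved in the last pictures, though I did not measure their positions again.
- **Robot:** The gripper ended open and clear of everything. The highest force I saw was about 26 N downward, when cup_m reached the floor of cup_xl.
- **Disagreements:** In the last check some network hits were wrong and I set them aside: the spoon reported as the dish, and the stand with the hanging basket reported as cup_s. I saw no knock to the dish or cups.

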